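# Line up the reagent bottles by height

## Task

Put the four loose reagent bottles from the front of the worktop on the white stand in order of height, one standing upright and centred on each round mark: the tallest on the mark next to the stand's orange tile, then each next shorter one, down to the shortest at the grey tile. Leave the orange-lidded cup where it stands, and let go of everything at the end.

Things in the scene. Friction and masses are not known exactly. Their poses are not given: they have to be found in the camera images.
- bottle_green_mid (a point): white bottle with a green cap, 90 mm tall, round body 42 mm across (narrower neck and cap in about the top 25 mm: grip round the body, at or just below its centre, not by the cap); loose, standing upright at the front of the worktop to the right (-y) of the stand (like-coloured bottles at the far right, behind by the grey mixer, are fixed furnishings and not meant). The point is its centre, half-way up (45 mm above its underside); its z axis points up to the cap.
- bottle_white_mid (a point): white bottle with a white cap, 82 mm tall, round body 38 mm across (narrower neck and cap in about the top 23 mm: grip round the body, at or just below its centre, not by the cap); loose, standing upright at the front of the worktop to the right (-y) of the stand (like-coloured bottles at the far right, behind by the grey mixer, are fixed furnishings and not meant). The point is its centre, half-way up (41 mm above its underside); its z axis points up to the cap.
- bottle_red_mid (a point): brown bottle with a red cap, 75 mm tall, round body 34 mm across (narrower neck and cap in about the top 21 mm: grip round the body, at or just below its centre, not by the cap); loose, standing upright at the front of the worktop to the right (-y) of the stand (like-coloured bottles at the far right, behind by the grey mixer, are fixed furnishings and not meant). The point is its centre, half-way up (37.5 mm above its underside); its z axis points up to the cap.
- bottle_purple_mid (a point): brown bottle with a purple cap, 62 mm tall, round body 30 mm across (narrower neck and cap in about the top 18 mm: grip round the body, at or just below its centre, not by the cap); loose, standing upright at the front of the worktop to the right (-y) of the stand (like-coloured bottles at the far right, behind by the grey mixer, are fixed furnishings and not meant). The point is its centre, half-way up (31 mm above its underside); its z axis points up to the cap.
- mark_1: round dark mark (dark grey with a black rim), 48 mm across, flat on top of the stand (first, at the stand's +y end). Origin: its centre, on the stand's top face 8 mm above the worktop; the y axis runs along the row (towards mark_1), x across it, z up. The stand is a white strip 344 x 64 x 8 mm, fixed to the worktop, with its four marks 70 mm apart in a straight row.
- mark_2: round dark mark (dark grey with a black rim), 48 mm across, flat on top of the stand (second). Origin: its centre, on the stand's top face 8 mm above the worktop; the y axis runs along the row (towards mark_1), x across it, z up. The stand is a white strip 344 x 64 x 8 mm, fixed to the worktop, with its four marks 70 mm apart in a straight row.
- mark_3: round dark mark (dark grey with a black rim), 48 mm across, flat on top of the stand (third). Origin: its centre, on the stand's top face 8 mm above the worktop; the y axis runs along the row (towards mark_1), x across it, z up. The stand is a white strip 344 x 64 x 8 mm, fixed to the worktop, with its four marks 70 mm apart in a straight row.
- mark_4: round dark mark (dark grey with a black rim), 48 mm across, flat on top of the stand (fourth, at the stand's -y end). Origin: its centre, on the stand's top face 8 mm above the worktop; the y axis runs along the row (towards mark_1), x across it, z up. The stand is a white strip 344 x 64 x 8 mm, fixed to the worktop, with its four marks 70 mm apart in a straight row.
- tile_orange: orange tile, 50 x 24 x 4 mm, fixed on the stand's top at one end of the row, its centre 49 mm beyond the last mark; a grey tile of the same shape sits at the other end. Which end is orange changes from start to start. Origin: centre of its underside, 8 mm above the worktop.
- cup_orange_mid (a point): sample cup with an orange lid, 42 mm across and 41 mm tall, a loose bystander standing among the bottles, not to be moved. The point is its centre, half-way up.
Things that resemble listed ones, but are neither listed nor needed, are in the scene too. What is shaped like the part that bears bottle_red_mid but blue is not meant.

How it is judged:
At the end, for the whole second after the job is handed in: Counted from the orange tile, the green-capped (90 mm), white-capped (82 mm), red-capped (75 mm) and purple-capped (62 mm) bottles stand on the four marks, each centred within 12 mm, upright within 0.1 rad, standing on the stand, at rest and released (((horizontal distance between tile_orange and mark_1 below 0.1 m and (horizontal distance between bottle_green_mid and mark_1 below 0.012 m and horizontal distance between bottle_white_mid and mark_2 below 0.012 m and horizontal distance between bottle_red_mid and mark_3 below 0.012 m and horizontal distance between bottle_purple_mid and mark_4 below 0.012 m)) or (horizontal distance between tile_orange and mark_4 below 0.1 m and (horizontal distance between bottle_purple_mid and mark_1 below 0.012 m and horizontal distance between bottle_red_mid and mark_2 below 0.012 m and horizontal distance between bottle_white_mid and mark_3 below 0.012 m and horizontal distance between bottle_green_mid and mark_4 below 0.012 m))) and angle between each of bottle_green_mid, bottle_white_mid, bottle_red_mid, bottle_purple_mid's own z axis and vertical below 0.1 rad and z of bottle_green_mid in the frame of mark_1 below 0.051 m and linear speed of each of bottle_green, bottle_white, bottle_red, bottle_purple below 0.02 m/s and z of bottle_white_mid in the frame of mark_1 below 0.047 m and z of bottle_red_mid in the frame of mark_1 below 0.0435 m and z of bottle_purple_mid in the frame of mark_1 below 0.037 m); the robot touches nothing.
It fails at once if the orange-lidded cup is moved by more than 30 mm (distance of cup_orange_mid from where it was at the start of the episode above 0.03 m).
It also fails if it takes over 112 s, if anything falls off the work surface, if the arm or the gripper's body presses on something with over 40 N, if the wrist force passes 120 N, or if a joint passes its speed limit or range.

## Robot

A 7-joint arm with a two-finger parallel gripper is mounted at the origin on a cart in front of the work surface, level with it; the furniture and walls round the work are solid. World frame = base frame: x ahead of the robot, y to its left, z up, the work surface at z = 0. Lengths are in m, angles in rad, forces in N, time in s.
With the tool pointing down it reaches from about 0.4 to 0.85 m from the base axis. Payload 4.5 kg.
Tool frame: the origin (TCP) lies on the centre line of the jaws, within the pads' length; the fingertips stand 11 mm ahead of it and the grasp point (between the pads) lies 8 mm behind it; z points along the fingers, y is the line along which they close (so a half turn about z gives the same grasp; the last joint's range is limited). The gripper opens to 88 mm and grips with 3 to 60 N. Pads are 18 mm wide; open, the fingers measure 123 mm over their backs; the gripper's body (75 mm by 187 mm) begins 45 mm behind the grasp point.
Start: joints at [-1.276, 0.689, -0.195, 1.565, 0.157, 0.902, -0.215], TCP at [0.161, 0.604, 0.25] pointing down, gripper open.
Joint ranges: [-3.01, 3.01], [-0.46, 2.08], [-1.47, 1.51], [0.13, 2.56], [-1, 4.14], [0.04, 2.09], [-2.66, 2.66]. Speed limits (rad/s): [2.57, 2.57, 3.14, 3.14, 3.14, 3.14, 3.14].

## Interface

Orientations are given as a unit quaternion [x, y, z, w].
In Python, from plant import * gives the robot as it stands. The module is installed in compiled form; this text tells all that it offers.
- The arm moves only by the tool send_rows, never from a script. Its argument "motion" is a list of rows, each an object of numbers: "x", "y", "z": the shift along the tool's x, y, z in cm; "rx", "ry", "rz": the turn, a rotation vector about the tool's x, y, z in rad; "jaw": the finger opening in cm, from 0 to 8.81. In form: [{"x": .., "y": .., "z": .., "rx": .., "ry": .., "rz": .., "jaw": ..}, ...]. A call has exactly 5 rows; each row shifts and turns the commanded pose from where the row before left it, along the tool's axes as they then stand; what a row does not reach is not made up. A row lasts 1/10 s, in which the tool goes at most 50 mm and 8.59 degrees, less where a joint would pass 70% of its speed; a pose out of reach is approached as far as the arm can. A call is refused whole if a number of a shift passes 5 or a number of a turn 0.15, either way. A call with a gripper value outside its range is refused whole. The fingers move at their own pace and stop on an object; "grip_force" is the grip in N (left out, the last holds). Time passes only in rows, so rows that do not move let the fingers close, or fill a call up. It gives the time, the measured TCP pose, the force, the opening and the grip force at its end, in the units of the state.
- get_state(): the state, without advancing time (a new reading comes with each control period).
- snapshot(name): name is "scene" or "top"; returns a dict with "img" (384x512x3 uint8, red, green, blue), "vertical_fov" (degrees; the focal length in pixels is half the picture's height over the tangent of half this angle, whatever the lens; pixels are square), "cx", "cy" (the principal point, pixels), "extrinsics" (4x4, takes a point from camera to world coordinates). Camera axes: x right, y up, looking along -z (the intrinsics and any distortion apply to the point x, -y, -z); pixel columns grow to the right and rows downward; lengths in m; the calibration is good to about 2 mm. A picture is of the moment at which its call begins. There is no depth.
- finish_job(): hands the job in; it is judged then, once.
The state is a dict: "clock": time; "q": joint angles; "qd": joint speeds; "joint_torque": joint torques, N m; "tool_pos": TCP position; "eef_rot": TCP orientation; "contact_force": force on the tool from outside, world axes, zero at the start; "moment": the same for the moment, N m; "opening": opening from 0.0 (shut) to 1.0 (fully open); "finger_force": force on a finger pad.
Only numpy, scipy, OpenCV 4.12 (cv2) and the standard library are available. Lean on these libraries where they do the work, as an engineer would, in place of code of your own. Each camera call takes 0.05 s, during which the arm holds its last target. There are 200 camera calls.

## Working session

There is one attempt and no reset: what is moved stays moved. The work goes in short steps, Python scripts to look and compute and a tool call to move; the robot and the scene stay as the last step left them, time stands still between calls to the robot, and variables do not carry over. Pictures are saved under pics/ and viewed, at most 14 in all, crops included, and the job is handed in when it is done.

Besides the shell and the picture viewer there is one more tool, called after ">>>" as name(argument=value, ...) on one line, values as JSON. send_rows: Moves the arm, as the interface text tells. Its arguments: {"type":"object","properties":{"motion":{"type":"array"},"grip_force":{"type":"number"}},"required":["motion"]}

```bash
mkdir -p pics; python3 - <<'E'
from plant import *
import cv2,pickle
s=get_state();print({k:s[k] for k in('clock','tool_pos','eef_rot','opening')})
for n in("scene","top"):
    d=snapshot(n);pickle.dump(d,open(n+'.pkl','wb'));cv2.imwrite(f'pics/{n}0.png',cv2.cvtColor(d['img'],cv2.COLOR_RGB2BGR))
    print(n,{k:v for k,v in d.items() if k!='img'})
E
```

```text
{'clock': 0.0, 'tool_pos': array([0.16108302, 0.60327347, 0.24893064]), 'eef_rot': array([ 1.30033185e-01,  9.91509239e-01, -8.92634610e-04, -4.77605338e-05]), 'opening': 0.9996999236301563}
scene {'vertical_fov': 42.06735196312438, 'cx': 256.2977191280787, 'cy': 190.64649753006464, 'extrinsics': array([[ 0.61110464,  0.477581  , -0.63124283, -0.34949664],
       [-0.79150546,  0.36024557, -0.49370259, -0.76729223],
       [-0.00838054,  0.80133608,  0.59815571,  0.91484663],
       [ 0.        ,  0.        ,  0.        ,  1.        ]])}
top {'vertical_fov': 42.723893004995034, 'cx': 252.88292396005204, 'cy': 179.93522170519765, 'extrinsics': array([[-0.02491367,  0.98668152, -0.16074482,  0.32221055],
       [-0.9991674 , -0.02977322, -0.02789364, -0.09316551],
       [-0.03230803,  0.15991605,  0.98660177,  1.25028463],
       [ 0.        ,  0.        ,  0.        ,  1.        ]])}
```

View pics/scene0.png

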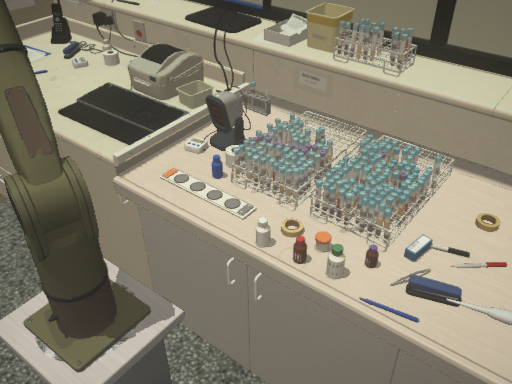

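View pics/top0.png

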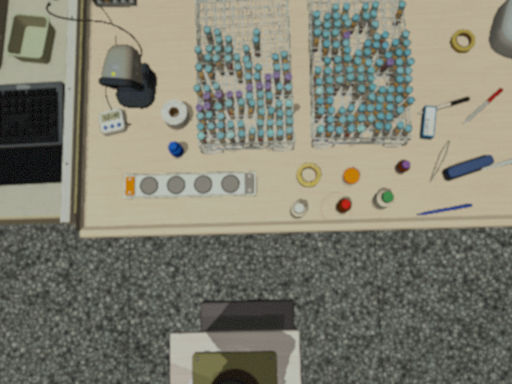

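The scene picture shows the stand with its orange tile at the left (170,174). The top picture has the orange tile at (130,186), which is the +y end, so green goes to mark_1. Marks are at about (149,186), (176,185), (203,184), (230,183). In the top picture: white (299,208), red (345,205), green (386,198), purple (404,166), cup (352,175).

```bash
cat > h.py <<'E'
import numpy as np,cv2,pickle
def ray(d,u,v,z):
    f=d['img'].shape[0]/2/np.tan(np.radians(d['vertical_fov'])/2)
    E=d['extrinsics'];r=E[:3,:3]@np.array([(u-d['cx'])/f,-(v-d['cy'])/f,-1]);o=E[:3,3]
    return o+r*(z-o[2])/r[2]
def blob(d,u,v,test,r=14,rmin=4):
    """centroid of the component nearest (u,v) passing test(hsv)"""
    u0,v0=int(u)-r,int(v)-r
    hsv=cv2.cvtColor(d['img'],cv2.COLOR_RGB2HSV)[v0:v0+2*r+1,u0:u0+2*r+1].astype(int)
    m=test(hsv[...,0],hsv[...,1],hsv[...,2]).astype(np.uint8)
    n,l,st,c=cv2.connectedComponentsWithStats(m)
    ok=[i for i in range(1,n) if st[i,4]>=rmin]
    if not ok:return None
    i=max(ok,key=lambda i:st[i,4])
    return c[i]+[u0,v0],st[i]
T={'green':lambda h,s,v:(h>40)&(h<90)&(s>90),'red':lambda h,s,v:((h<6)|(h>172))&(s>150)&(v>110),
'purple':lambda h,s,v:(h>120)&(h<172)&(s>60),'white':lambda h,s,v:(s<40)&(v>150),
'orange':lambda h,s,v:(h>5)&(h<20)&(s>150)&(v>120),'mark':lambda h,s,v:v<150}
H={'green':.09,'white':.082,'red':.075,'purple':.062}
E
python3 - <<'E'
from h import *
t=pickle.load(open('top.pkl','rb'));s=pickle.load(open('scene.pkl','rb'))
for n,k,z,a,b in[('m1','mark',.008,(149,186),(181,178)),('m2','mark',.008,(176,185),(198,187)),('m3','mark',.008,(203,184),(214,195)),('m4','mark',.008,(230,183),(232,204)),
 ('tile','orange',.012,(130,186),(170,174)),('white','white',.082,(299,208),(263,221)),('red','red',.075,(345,205),(300,240)),('green','green',.09,(386,198),(337,249)),('purple','purple',.062,(404,166),(372,248)),('cup','orange',.041,(352,175),(323,239))]:
    for c,d,p in(('top',t,a),('scene',s,b)):
        r=blob(d,*p,T[k],r=10 if k=='mark' else 12)
        if r: print(n,c,r[0].round(1),r[1],ray(d,*r[0],z).round(4))
im=t['img'][150:230,270:420];s2=s['img'][200:290,240:390]
cv2.imwrite('pics/crop.png',cv2.cvtColor(cv2.resize(np.vstack([im,s2]),None,fx=3.5,fy=3.5,interpolation=cv2.INTER_CUBIC),cv2.COLOR_RGB2BGR))
E
```

```text
m1 top [148.6 185.3] [  1   1  18  18 258] [0.5188 0.2112 0.008 ]
m1 scene [181.1 178.1] [  3   6  15   9 104] [0.5171 0.2106 0.008 ]
m2 top [175.6 184.5] [  1   1  18  18 259] [0.5188 0.1413 0.008 ]
m2 scene [197.2 186.1] [  2   5  16   9 112] [0.5163 0.1407 0.008 ]
m3 top [202.6 184. ] [  1   1  18  19 265] [0.518  0.0714 0.008 ]
m3 scene [214.3 194.4] [  3   5  16  10 121] [0.5164 0.0705 0.008 ]
m4 top [229.9 183.3] [  1   1  19  19 267] [0.5176 0.0012 0.008 ]
m4 scene [231.9 203.3] [  2   5  16  10 127] [5.152e-01 5.000e-04 8.000e-03]
tile top [129.8 185.8] [ 8  3  8 18 73] [0.5182 0.259  0.012 ]
tile scene [170.1 172.6] [ 7  8 12  7 38] [0.5142 0.256  0.012 ]
white top [298.1 208.8] [  5   6  14  15 136] [ 0.4396 -0.1662  0.082 ]
white scene [261.6 229.7] [ 5 17 14  8 68] [ 0.407  -0.1914  0.082 ]
red top [345.4 203.8] [ 8  6 10 10 72] [ 0.4492 -0.2798  0.075 ]
red scene [299.8 238.3] [ 9  8  7  5 26] [ 0.4449 -0.282   0.075 ]
green top [387.2 196.5] [ 8  6 11 10 82] [ 0.4621 -0.3767  0.09  ]
purple top [404.8 164.5] [ 9  7  8  8 52] [ 0.5428 -0.4315  0.062 ]
purple scene [373.  247.3] [10 10  7  4 22] [ 0.539  -0.4367  0.062 ]
cup top [350.8 175.5] [  4   5  15  16 162] [ 0.5231 -0.3026  0.041 ]
cup scene [322.6 236.8] [ 5  6 14  9 98] [ 0.5177 -0.3061  0.041 ]
```

View pics/crop.png

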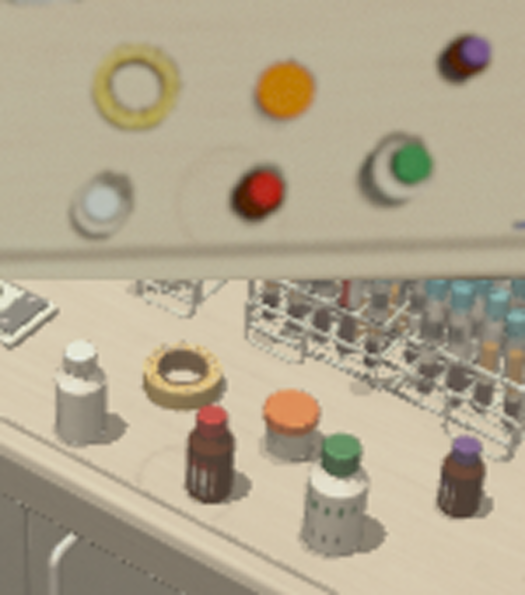

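Positions agree to within a few mm in both views. The white cap's mask included the body, so I take its cap at top pixel (298.7,208). Plan: go shortest first, jaws closing along world y, starting by levelling the yaw and moving to the middle of the worktop.

>>> send_rows(motion=[{"rz": -0.0522, "jaw": 8}, {"rz": -0.0522, "jaw": 8}, {"rz": -0.0522, "jaw": 6}, {"rz": -0.0522, "jaw": 6}, {"rz": -0.0522, "jaw": 6}], grip_force=15)

```text
schema error: expected keys x, y, z, rx, ry, rz, jaw
```

>>> send_rows(motion=[{"x": -2.9, "y": -2.5, "jaw": 6}, {"x": -2.9, "y": -2.5, "jaw": 6}, {"x": -2.9, "y": -2.5, "jaw": 6}, {"x": -2.9, "y": -2.5, "jaw": 6}, {"x": -2.9, "y": -2.5, "jaw": 6}])

```text
schema error: expected keys x, y, z, rx, ry, rz, jaw
```

>>> send_rows(motion=[{"x": -2.9, "y": -2.5, "jaw": 6}, {"x": -2.9, "y": -2.5, "jaw": 6}, {"x": -2.9, "y": -2.5, "jaw": 6}, {"x": -2.9, "y": -2.5, "jaw": 6}, {"x": -2.9, "y": -2.5, "jaw": 6}])

```text
schema error: expected keys x, y, z, rx, ry, rz, jaw
```

```bash
python3 - <<'E'
from h import *
t=pickle.load(open('top.pkl','rb'));s=pickle.load(open('scene.pkl','rb'))
print('white',ray(t,298.7,208,.082),ray(s,262.9,219,.082)) 
print('green scene',ray(s,337.5,247,.09))
for u,v in((235,185),(285,205),(315,222),(385,243)):print('rack foot',ray(s,u,v,0))
for u,v in((245,150),(360,143)):print('rack top',ray(t,u,v,.1),ray(t,u,v,0.))
print('blue',ray(t,176,149,.075))
E
```

```text
white [ 0.44153431 -0.16763318  0.082     ] [ 0.44251015 -0.16859511  0.082     ]
green scene [ 0.45952697 -0.3795699   0.09      ]
rack foot [0.59928889 0.05867394 0.        ]
rack foot [ 6.10924131e-01 -1.22962827e-01  1.11022302e-16]
rack foot [ 0.59864902 -0.23479785  0.        ]
rack foot [ 0.63800583 -0.43053535  0.        ]
rack top [ 0.58295715 -0.04353717  0.1       ] [ 0.60562516 -0.03922273  0.        ]
rack top [ 0.59120058 -0.31859708  0.1       ] [ 0.61458523 -0.33819497  0.        ]
blue [0.59662726 0.12763384 0.075     ]
```

>>> send_rows(motion=[{"x": 0, "y": 0, "z": 0, "rx": 0, "ry": 0, "rz": -0.0522, "jaw": 6}, {"x": 0, "y": 0, "z": 0, "rx": 0, "ry": 0, "rz": -0.0522, "jaw": 6}, {"x": 0, "y": 0, "z": 0, "rx": 0, "ry": 0, "rz": -0.0522, "jaw": 6}, {"x": 0, "y": 0, "z": 0, "rx": 0, "ry": 0, "rz": -0.0522, "jaw": 6}, {"x": 0, "y": 0, "z": 0, "rx": 0, "ry": 0, "rz": -0.0522, "jaw": 6}], grip_force=15)

```text
clock: 0.6
tool_pos: [0.1611, 0.6035, 0.2492]
eef_rot: [-0.001, 1.0, -0.001, -0.0]
contact_force: [1.3, 0.6, -0.9]
opening: 0.68
finger_force: 0.0
```

>>> send_rows(motion=[{"x": -2.9, "y": -2.5, "z": 0, "rx": 0, "ry": 0, "rz": 0, "jaw": 6}, {"x": -2.9, "y": -2.5, "z": 0, "rx": 0, "ry": 0, "rz": 0, "jaw": 6}, {"x": -2.9, "y": -2.5, "z": 0, "rx": 0, "ry": 0, "rz": 0, "jaw": 6}, {"x": -2.9, "y": -2.5, "z": 0, "rx": 0, "ry": 0, "rz": 0, "jaw": 6}, {"x": -2.9, "y": -2.5, "z": 0, "rx": 0, "ry": 0, "rz": 0, "jaw": 6}])

```text
clock: 1.1
tool_pos: [0.3071, 0.4775, 0.2494]
eef_rot: [-0.0, 1.0, -0.0, -0.0]
contact_force: [1.0, 0.7, 0.3]
opening: 0.68
finger_force: 0.0
```

>>> send_rows(motion=[{"x": -2.9, "y": -2.5, "z": 0, "rx": 0, "ry": 0, "rz": 0, "jaw": 6}, {"x": -2.9, "y": -2.5, "z": 0, "rx": 0, "ry": 0, "rz": 0, "jaw": 6}, {"x": -2.9, "y": -2.5, "z": 0, "rx": 0, "ry": 0, "rz": 0, "jaw": 6}, {"x": -2.9, "y": -2.5, "z": 0, "rx": 0, "ry": 0, "rz": 0, "jaw": 6}, {"x": -2.9, "y": -2.5, "z": 0, "rx": 0, "ry": 0, "rz": 0, "jaw": 6}])

```text
clock: 1.6
tool_pos: [0.4521, 0.3525, 0.2494]
eef_rot: [-0.0, 1.0, -0.0, -0.0]
contact_force: [-0.1, 0.8, -1.0]
opening: 0.678
finger_force: 0.0
```

>>> send_rows(motion=[{"x": -0.45, "y": -3.93, "z": 0, "rx": 0, "ry": 0, "rz": 0, "jaw": 5.5}, {"x": -0.45, "y": -3.93, "z": 0, "rx": 0, "ry": 0, "rz": 0, "jaw": 5.5}, {"x": -0.45, "y": -3.93, "z": 0, "rx": 0, "ry": 0, "rz": 0, "jaw": 5.5}, {"x": -0.45, "y": -3.93, "z": 0, "rx": 0, "ry": 0, "rz": 0, "jaw": 5.5}, {"x": -0.45, "y": -3.93, "z": 0, "rx": 0, "ry": 0, "rz": 0, "jaw": 5.5}])

```text
clock: 2.1
tool_pos: [0.4736, 0.1557, 0.2495]
eef_rot: [-0.0, 1.0, -0.0, -0.0]
contact_force: [0.7, -0.2, 0.6]
opening: 0.623
finger_force: 0.0
```

>>> send_rows(motion=[{"x": -0.45, "y": -3.93, "z": 0, "rx": 0, "ry": 0, "rz": 0, "jaw": 5.5}, {"x": -0.45, "y": -3.93, "z": 0, "rx": 0, "ry": 0, "rz": 0, "jaw": 5.5}, {"x": -0.45, "y": -3.93, "z": 0, "rx": 0, "ry": 0, "rz": 0, "jaw": 5.5}, {"x": -0.45, "y": -3.93, "z": 0, "rx": 0, "ry": 0, "rz": 0, "jaw": 5.5}, {"x": -0.45, "y": -3.93, "z": 0, "rx": 0, "ry": 0, "rz": 0, "jaw": 5.5}])

```text
clock: 2.6
tool_pos: [0.496, -0.0407, 0.2495]
eef_rot: [-0.0, 1.0, 0.0, -0.0]
contact_force: [0.9, 0.6, -0.1]
opening: 0.623
finger_force: 0.0
```

>>> send_rows(motion=[{"x": -0.45, "y": -3.93, "z": 0, "rx": 0, "ry": 0, "rz": 0, "jaw": 5.5}, {"x": -0.45, "y": -3.93, "z": 0, "rx": 0, "ry": 0, "rz": 0, "jaw": 5.5}, {"x": -0.45, "y": -3.93, "z": 0, "rx": 0, "ry": 0, "rz": 0, "jaw": 5.5}, {"x": -0.45, "y": -3.93, "z": 0, "rx": 0, "ry": 0, "rz": 0, "jaw": 5.5}, {"x": -0.45, "y": -3.93, "z": 0, "rx": 0, "ry": 0, "rz": 0, "jaw": 5.5}])

```text
clock: 3.1
tool_pos: [0.5185, -0.2372, 0.2494]
eef_rot: [-0.0, 1.0, 0.0, -0.0]
contact_force: [0.2, 0.6, -0.1]
opening: 0.62
finger_force: 0.0
```

>>> send_rows(motion=[{"x": -0.45, "y": -3.93, "z": 0, "rx": 0, "ry": 0, "rz": 0, "jaw": 5.5}, {"x": -0.45, "y": -3.93, "z": 0, "rx": 0, "ry": 0, "rz": 0, "jaw": 5.5}, {"x": -0.45, "y": -3.93, "z": 0, "rx": 0, "ry": 0, "rz": 0, "jaw": 5.5}, {"x": -0.45, "y": -3.93, "z": 0, "rx": 0, "ry": 0, "rz": 0, "jaw": 5.5}, {"x": -0.45, "y": -3.93, "z": 0, "rx": 0, "ry": 0, "rz": 0, "jaw": 5.5}])

```text
clock: 3.6
tool_pos: [0.5409, -0.4336, 0.2492]
eef_rot: [-0.0, 1.0, 0.0, -0.0]
contact_force: [0.5, 0.4, -0.8]
opening: 0.623
finger_force: 0.0
```

>>> send_rows(motion=[{"x": 0, "y": 0, "z": 3, "rx": 0, "ry": 0, "rz": 0, "jaw": 5.5}, {"x": 0, "y": 0, "z": 3, "rx": 0, "ry": 0, "rz": 0, "jaw": 5.5}, {"x": 0, "y": 0, "z": 3, "rx": 0, "ry": 0, "rz": 0, "jaw": 5.5}, {"x": 0, "y": 0, "z": 3, "rx": 0, "ry": 0, "rz": 0, "jaw": 5.5}, {"x": 0, "y": 0, "z": 3, "rx": 0, "ry": 0, "rz": 0, "jaw": 5.5}])

```text
clock: 4.1
tool_pos: [0.5409, -0.4318, 0.098]
eef_rot: [-0.0, 1.0, 0.0, -0.0]
contact_force: [0.5, -0.5, 0.5]
opening: 0.625
finger_force: 0.0
```

>>> send_rows(motion=[{"x": 0, "y": 0, "z": 1.5, "rx": 0, "ry": 0, "rz": 0, "jaw": 5.5}, {"x": 0, "y": 0, "z": 1.5, "rx": 0, "ry": 0, "rz": 0, "jaw": 5.5}, {"x": 0, "y": 0, "z": 1.5, "rx": 0, "ry": 0, "rz": 0, "jaw": 5.5}, {"x": 0, "y": 0, "z": 1.5, "rx": 0, "ry": 0, "rz": 0, "jaw": 5.5}, {"x": 0, "y": 0, "z": 1.6, "rx": 0, "ry": 0, "rz": 0, "jaw": 5.5}])

```text
clock: 4.6
tool_pos: [0.5419, -0.4324, 0.0233]
eef_rot: [-0.0, 1.0, -0.0, 0.001]
contact_force: [-0.3, -0.9, 1.0]
opening: 0.625
finger_force: 0.0
```

>>> send_rows(motion=[{"x": 0, "y": 0, "z": 0, "rx": 0, "ry": 0, "rz": 0, "jaw": 4.5}, {"x": 0, "y": 0, "z": 0, "rx": 0, "ry": 0, "rz": 0, "jaw": 4}, {"x": 0, "y": 0, "z": 0, "rx": 0, "ry": 0, "rz": 0, "jaw": 3.5}, {"x": 0, "y": 0, "z": 0, "rx": 0, "ry": 0, "rz": 0, "jaw": 3.0}, {"x": 0, "y": 0, "z": 0, "rx": 0, "ry": 0, "rz": 0, "jaw": 2}])

```text
clock: 5.1
tool_pos: [0.5419, -0.4325, 0.0246]
eef_rot: [-0.0, 1.0, -0.001, 0.001]
contact_force: [-0.6, 0.1, 1.1]
opening: 0.334
finger_force: 15.0
```

>>> send_rows(motion=[{"x": 0, "y": 0, "z": 0, "rx": 0, "ry": 0, "rz": 0, "jaw": 1}, {"x": 0, "y": 0, "z": 0, "rx": 0, "ry": 0, "rz": 0, "jaw": 0}, {"x": 0, "y": 0, "z": 0, "rx": 0, "ry": 0, "rz": 0, "jaw": 0}, {"x": 0, "y": 0, "z": 0, "rx": 0, "ry": 0, "rz": 0, "jaw": 0}, {"x": 0, "y": 0, "z": 0, "rx": 0, "ry": 0, "rz": 0, "jaw": 0}])

```text
clock: 5.6
tool_pos: [0.542, -0.4326, 0.0245]
eef_rot: [-0.0, 1.0, -0.001, 0.001]
contact_force: [1.3, -0.0, 5.1]
opening: 0.328
finger_force: 15.0
```

>>> send_rows(motion=[{"x": 0, "y": 0, "z": -2, "rx": 0, "ry": 0, "rz": 0, "jaw": 0}, {"x": 0, "y": 0, "z": -3, "rx": 0, "ry": 0, "rz": 0, "jaw": 0}, {"x": 0, "y": 0, "z": -4, "rx": 0, "ry": 0, "rz": 0, "jaw": 0}, {"x": 0, "y": 0, "z": -4, "rx": 0, "ry": 0, "rz": 0, "jaw": 0}, {"x": 0, "y": 0, "z": -3, "rx": 0, "ry": 0, "rz": 0, "jaw": 0}], grip_force=20)

```text
clock: 6.1
tool_pos: [0.5418, -0.432, 0.1873]
eef_rot: [-0.0, 1.0, -0.0, 0.001]
contact_force: [0.1, -0.5, -0.7]
opening: 0.33
finger_force: 20.0
```

>>> send_rows(motion=[{"x": 0.17, "y": 2.9, "z": 0, "rx": 0, "ry": 0, "rz": 0, "jaw": 0}, {"x": 0.17, "y": 2.9, "z": 0, "rx": 0, "ry": 0, "rz": 0, "jaw": 0}, {"x": 0.17, "y": 2.9, "z": 0, "rx": 0, "ry": 0, "rz": 0, "jaw": 0}, {"x": 0.17, "y": 2.9, "z": 0, "rx": 0, "ry": 0, "rz": 0, "jaw": 0}, {"x": 0.17, "y": 2.9, "z": 0, "rx": 0, "ry": 0, "rz": 0, "jaw": 0}])

```text
clock: 6.6
tool_pos: [0.5323, -0.2856, 0.1846]
eef_rot: [-0.0, 1.0, 0.0, -0.0]
contact_force: [-0.3, 0.5, -0.1]
opening: 0.327
finger_force: 20.0
```

>>> send_rows(motion=[{"x": 0.17, "y": 2.9, "z": 0, "rx": 0, "ry": 0, "rz": 0, "jaw": 0}, {"x": 0.17, "y": 2.9, "z": 0, "rx": 0, "ry": 0, "rz": 0, "jaw": 0}, {"x": 0.17, "y": 2.9, "z": 0, "rx": 0, "ry": 0, "rz": 0, "jaw": 0}, {"x": 0.17, "y": 2.9, "z": 0, "rx": 0, "ry": 0, "rz": 0, "jaw": 0}, {"x": 0.17, "y": 2.9, "z": 0, "rx": 0, "ry": 0, "rz": 0, "jaw": 0}])

```text
clock: 7.1
tool_pos: [0.5238, -0.1407, 0.1845]
eef_rot: [-0.0, 1.0, 0.0, 0.0]
contact_force: [0.7, -0.2, -1.1]
opening: 0.329
finger_force: 20.0
```

>>> send_rows(motion=[{"x": 0.17, "y": 2.9, "z": 0, "rx": 0, "ry": 0, "rz": 0, "jaw": 0}, {"x": 0.17, "y": 2.9, "z": 0, "rx": 0, "ry": 0, "rz": 0, "jaw": 0}, {"x": 0.17, "y": 2.9, "z": 0, "rx": 0, "ry": 0, "rz": 0, "jaw": 0}, {"x": 0.17, "y": 2.9, "z": 0, "rx": 0, "ry": 0, "rz": 0, "jaw": 0}, {"x": 0.17, "y": 2.8, "z": 0, "rx": 0, "ry": 0, "rz": 0, "jaw": 0}])

```text
clock: 7.6
tool_pos: [0.5153, 0.0034, 0.1845]
eef_rot: [-0.0, 1.0, 0.0, 0.0]
contact_force: [-0.3, 0.3, -0.3]
opening: 0.325
finger_force: 20.0
```

```bash
cat >> h.py <<'E'
def look(name):
    """both views side by side, cropped, to pics/name.png"""
    from plant import snapshot,get_state
    t=snapshot('top');s=snapshot('scene')
    a=cv2.resize(t['img'][120:240,100:300],None,fx=2,fy=2);b=cv2.resize(s['img'][100:240,140:340],None,fx=2,fy=2)
    cv2.imwrite(f'pics/{name}.png',cv2.cvtColor(np.vstack([a,b]),cv2.COLOR_RGB2BGR))
    st=get_state();print(st['tool_pos'].round(4),st['opening'],st['clock']);return t,s
E
python3 -c "
from h import *
t,s=look('p1')"
```

```text
[0.5155 0.0074 0.1847] 0.3273319796081966 7.7
```

View pics/p1.png

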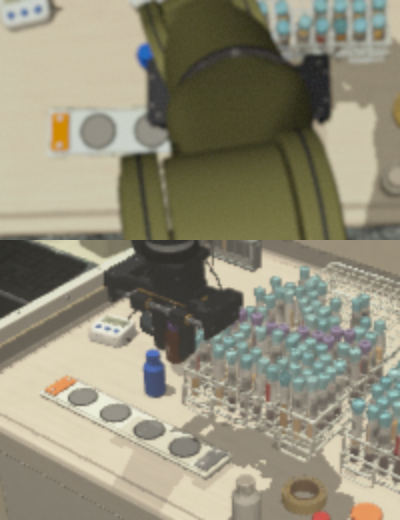

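The purple bottle is held upright between the fingers at (175,340) in the picture. The stand is visible and free. Correcting y, then lowering.

>>> send_rows(motion=[{"x": -0.1, "y": -0.6, "z": 2, "rx": 0, "ry": 0, "rz": 0, "jaw": 0}, {"x": 0, "y": 0, "z": 3, "rx": 0, "ry": 0, "rz": 0, "jaw": 0}, {"x": 0, "y": 0, "z": 3, "rx": 0, "ry": 0, "rz": 0, "jaw": 0}, {"x": 0, "y": 0, "z": 3, "rx": 0, "ry": 0, "rz": 0, "jaw": 0}, {"x": 0, "y": 0, "z": 1, "rx": 0, "ry": 0, "rz": 0, "jaw": 0}])

```text
clock: 8.2
tool_pos: [0.5154, -0.0049, 0.062]
eef_rot: [0.0, 1.0, -0.0, -0.002]
contact_force: [-0.3, -0.1, -0.4]
opening: 0.331
finger_force: 20.0
```

>>> send_rows(motion=[{"x": 0, "y": 0, "z": 1, "rx": 0, "ry": 0, "rz": 0, "jaw": 0}, {"x": 0, "y": 0, "z": 0.5, "rx": 0, "ry": 0, "rz": 0, "jaw": 0}, {"x": 0, "y": 0, "z": 0.2, "rx": 0, "ry": 0, "rz": 0, "jaw": 0}, {"x": 0, "y": 0, "z": 0, "rx": 0, "ry": 0, "rz": 0, "jaw": 0}, {"x": 0, "y": 0, "z": 0, "rx": 0, "ry": 0, "rz": 0, "jaw": 0}])

```text
clock: 8.7
tool_pos: [0.5172, -0.0041, 0.0474]
eef_rot: [-0.0, 1.0, 0.0, 0.001]
contact_force: [-0.4, 1.1, -0.9]
opening: 0.33
finger_force: 20.0
```

>>> send_rows(motion=[{"x": 0, "y": 0.3, "z": 0.3, "rx": 0, "ry": 0, "rz": 0, "jaw": 0}, {"x": 0, "y": 0.2, "z": 0.3, "rx": 0, "ry": 0, "rz": 0, "jaw": 0}, {"x": 0, "y": 0, "z": 0.4, "rx": 0, "ry": 0, "rz": 0, "jaw": 0}, {"x": 0, "y": 0, "z": 0.3, "rx": 0, "ry": 0, "rz": 0, "jaw": 0}, {"x": 0, "y": 0, "z": 0, "rx": 0, "ry": 0, "rz": 0, "jaw": 0}])

```text
clock: 9.2
tool_pos: [0.5164, 0.0009, 0.0331]
eef_rot: [-0.0, 1.0, -0.0, -0.001]
contact_force: [-0.5, 1.0, -0.6]
opening: 0.33
finger_force: 20.0
```

>>> send_rows(motion=[{"x": 0, "y": 0, "z": 0, "rx": 0, "ry": 0, "rz": 0, "jaw": 0}, {"x": 0, "y": 0, "z": 0, "rx": 0, "ry": 0, "rz": 0, "jaw": 0}, {"x": 0, "y": 0, "z": 0, "rx": 0, "ry": 0, "rz": 0, "jaw": 0}, {"x": 0, "y": 0, "z": 0, "rx": 0, "ry": 0, "rz": 0, "jaw": 0}, {"x": 0, "y": 0, "z": 0, "rx": 0, "ry": 0, "rz": 0, "jaw": 0}])

```text
clock: 9.7
tool_pos: [0.5168, 0.001, 0.0338]
eef_rot: [-0.0, 1.0, 0.0, 0.0]
contact_force: [0.9, -0.5, -1.5]
opening: 0.327
finger_force: 20.0
```

>>> send_rows(motion=[{"x": 0, "y": 0, "z": 0.1, "rx": 0, "ry": 0, "rz": 0, "jaw": 0}, {"x": 0, "y": 0, "z": 0, "rx": 0, "ry": 0, "rz": 0, "jaw": 0}, {"x": 0, "y": 0, "z": 0, "rx": 0, "ry": 0, "rz": 0, "jaw": 3.2}, {"x": 0, "y": 0, "z": 0, "rx": 0, "ry": 0, "rz": 0, "jaw": 4}, {"x": 0, "y": 0, "z": 0, "rx": 0, "ry": 0, "rz": 0, "jaw": 4.6}])

```text
clock: 10.2
tool_pos: [0.5168, 0.001, 0.0327]
eef_rot: [-0.0, 1.0, 0.0, 0.0]
contact_force: [-0.6, -0.1, 0.0]
opening: 0.51
finger_force: 0.0
```

>>> send_rows(motion=[{"x": 0, "y": 0, "z": 0, "rx": 0, "ry": 0, "rz": 0, "jaw": 4.6}, {"x": 0, "y": 0, "z": 0, "rx": 0, "ry": 0, "rz": 0, "jaw": 4.6}, {"x": 0, "y": 0, "z": -1, "rx": 0, "ry": 0, "rz": 0, "jaw": 4.6}, {"x": 0, "y": 0, "z": -2, "rx": 0, "ry": 0, "rz": 0, "jaw": 4.6}, {"x": 0, "y": 0, "z": -2, "rx": 0, "ry": 0, "rz": 0, "jaw": 4.6}])

```text
clock: 10.7
tool_pos: [0.5165, 0.001, 0.0836]
eef_rot: [-0.0, 1.0, -0.0, -0.0]
contact_force: [-0.4, 0.7, 0.3]
opening: 0.521
finger_force: 0.0
```

>>> send_rows(motion=[{"x": 0, "y": 0, "z": -2.4, "rx": 0, "ry": 0, "rz": 0, "jaw": 6}, {"x": 0, "y": 0, "z": -2.4, "rx": 0, "ry": 0, "rz": 0, "jaw": 6}, {"x": 0, "y": 0, "z": -2.4, "rx": 0, "ry": 0, "rz": 0, "jaw": 6}, {"x": 0, "y": 0, "z": -2.4, "rx": 0, "ry": 0, "rz": 0, "jaw": 6}, {"x": 0, "y": 0, "z": -2.4, "rx": 0, "ry": 0, "rz": 0, "jaw": 6}])

```text
clock: 11.2
tool_pos: [0.5164, 0.0008, 0.2044]
eef_rot: [-0.0, 1.0, -0.0, 0.0]
contact_force: [0.2, -0.2, -0.1]
opening: 0.678
finger_force: 0.0
```

>>> send_rows(motion=[{"x": 0.69, "y": -2.82, "z": 0, "rx": 0, "ry": 0, "rz": 0, "jaw": 6}, {"x": 0.69, "y": -2.82, "z": 0, "rx": 0, "ry": 0, "rz": 0, "jaw": 6}, {"x": 0.69, "y": -2.82, "z": 0, "rx": 0, "ry": 0, "rz": 0, "jaw": 6}, {"x": 0.69, "y": -2.82, "z": 0, "rx": 0, "ry": 0, "rz": 0, "jaw": 6}, {"x": 0.69, "y": -2.82, "z": 0, "rx": 0, "ry": 0, "rz": 0, "jaw": 6}])

```text
clock: 11.7
tool_pos: [0.4817, -0.1412, 0.2034]
eef_rot: [-0.0, 1.0, -0.0, 0.0]
contact_force: [-0.2, 0.4, -0.4]
opening: 0.679
finger_force: 0.0
```

>>> send_rows(motion=[{"x": 0.69, "y": -2.82, "z": 0, "rx": 0, "ry": 0, "rz": 0, "jaw": 6}, {"x": 0.69, "y": -2.82, "z": 0, "rx": 0, "ry": 0, "rz": 0, "jaw": 6}, {"x": 0.69, "y": -2.82, "z": 0, "rx": 0, "ry": 0, "rz": 0, "jaw": 6}, {"x": 0.69, "y": -2.82, "z": 0, "rx": 0, "ry": 0, "rz": 0, "jaw": 6}, {"x": 0.69, "y": -2.82, "z": 0, "rx": 0, "ry": 0, "rz": 0, "jaw": 6}])

```text
clock: 12.2
tool_pos: [0.4471, -0.2822, 0.2034]
eef_rot: [-0.0, 1.0, -0.0, 0.0]
contact_force: [-0.4, -1.1, 0.5]
opening: 0.681
finger_force: 0.0
```

>>> send_rows(motion=[{"x": 0, "y": 0, "z": 0, "rx": 0, "ry": 0, "rz": 0.1, "jaw": 6}, {"x": 0, "y": 0, "z": 0, "rx": 0, "ry": 0, "rz": 0.1, "jaw": 6}, {"x": 0, "y": 0, "z": 0, "rx": 0, "ry": 0, "rz": 0.1, "jaw": 6}, {"x": 0, "y": 0, "z": 0, "rx": 0, "ry": 0, "rz": 0.1, "jaw": 6}, {"x": 0, "y": 0, "z": 0, "rx": 0, "ry": 0, "rz": 0.1, "jaw": 6}])

```text
clock: 12.7
tool_pos: [0.4475, -0.281, 0.2034]
eef_rot: [0.249, 0.968, -0.0, 0.0]
contact_force: [0.9, -0.0, 0.2]
opening: 0.683
finger_force: 0.0
```

```bash
python3 -c "
from h import *
t,s=look('p2')
r=blob(s,232,180,T['purple'],r=20);print(r,ray(s,*r[0],.07) if r else 0)
r=blob(t,229,180,T['purple'],r=14);print(r,ray(t,*r[0],.07) if r else 0)"
```

```text
[ 0.4476 -0.2809  0.2033] 0.6795367207851397 12.8
(array([231.75, 187.  ]), array([17, 26,  6,  3, 12], dtype=int32)) [ 0.51361293 -0.00329743  0.07      ]
(array([229.01694915, 179.47457627]), array([10, 10,  9,  8, 59], dtype=int32)) [ 0.51740885 -0.00155547  0.07      ]
```

View pics/p2.png

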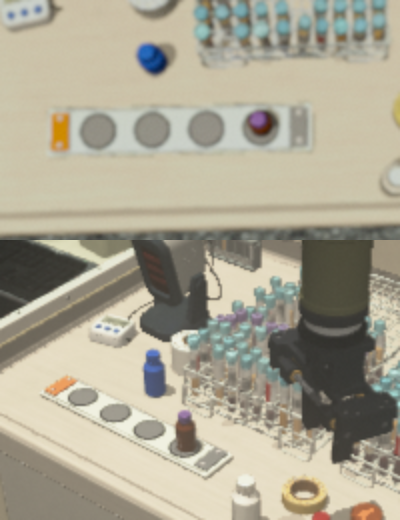

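Purple stands upright on mark 4: its cap is at (262,122) in the top crop and the bottle is on the last disc in the scene crop. It is within about 3 mm. Now red.

>>> send_rows(motion=[{"x": 0, "y": 0, "z": 3, "rx": 0, "ry": 0, "rz": 0, "jaw": 6}, {"x": 0, "y": 0, "z": 3, "rx": 0, "ry": 0, "rz": 0, "jaw": 6}, {"x": 0, "y": 0, "z": 2, "rx": 0, "ry": 0, "rz": 0, "jaw": 6}, {"x": 0, "y": 0, "z": 2, "rx": 0, "ry": 0, "rz": 0, "jaw": 6}, {"x": 0, "y": 0, "z": 2, "rx": 0, "ry": 0, "rz": 0, "jaw": 6}])

```text
clock: 13.3
tool_pos: [0.4479, -0.281, 0.0823]
eef_rot: [0.246, 0.969, 0.0, 0.0]
contact_force: [-0.5, 0.2, -0.1]
opening: 0.68
finger_force: 0.0
```

>>> send_rows(motion=[{"x": 0, "y": 0, "z": 1.5, "rx": 0, "ry": 0, "rz": 0, "jaw": 6}, {"x": 0, "y": 0, "z": 1.5, "rx": 0, "ry": 0, "rz": 0, "jaw": 6}, {"x": 0, "y": 0, "z": 1.3, "rx": 0, "ry": 0, "rz": 0, "jaw": 6}, {"x": 0, "y": 0, "z": 1, "rx": 0, "ry": 0, "rz": 0, "jaw": 6}, {"x": 0, "y": 0, "z": 0, "rx": 0, "ry": 0, "rz": 0, "jaw": 6}])

```text
clock: 13.8
tool_pos: [0.4473, -0.2806, 0.0287]
eef_rot: [0.247, 0.969, 0.0, -0.001]
contact_force: [-0.2, 0.4, 0.0]
opening: 0.684
finger_force: 0.0
```

>>> send_rows(motion=[{"x": 0, "y": 0, "z": 0, "rx": 0, "ry": 0, "rz": 0, "jaw": 5}, {"x": 0, "y": 0, "z": 0, "rx": 0, "ry": 0, "rz": 0, "jaw": 4.5}, {"x": 0, "y": 0, "z": 0, "rx": 0, "ry": 0, "rz": 0, "jaw": 4}, {"x": 0, "y": 0, "z": 0, "rx": 0, "ry": 0, "rz": 0, "jaw": 3.5}, {"x": 0, "y": 0, "z": 0, "rx": 0, "ry": 0, "rz": 0, "jaw": 3}])

```text
clock: 14.3
tool_pos: [0.4482, -0.2811, 0.0301]
eef_rot: [0.247, 0.969, 0.0, 0.0]
contact_force: [-0.1, 0.7, 2.5]
opening: 0.374
finger_force: 20.0
```

>>> send_rows(motion=[{"x": 0, "y": 0, "z": 0, "rx": 0, "ry": 0, "rz": 0, "jaw": 2}, {"x": 0, "y": 0, "z": 0, "rx": 0, "ry": 0, "rz": 0, "jaw": 0}, {"x": 0, "y": 0, "z": 0, "rx": 0, "ry": 0, "rz": 0, "jaw": 0}, {"x": 0, "y": 0, "z": 0, "rx": 0, "ry": 0, "rz": 0, "jaw": 0}, {"x": 0, "y": 0, "z": 0, "rx": 0, "ry": 0, "rz": 0, "jaw": 0}])

```text
clock: 14.8
tool_pos: [0.4482, -0.2811, 0.03]
eef_rot: [0.247, 0.969, -0.0, 0.0]
contact_force: [0.5, 0.5, 5.3]
opening: 0.375
finger_force: 20.0
```

>>> send_rows(motion=[{"x": 0, "y": 0, "z": -2, "rx": 0, "ry": 0, "rz": 0, "jaw": 0}, {"x": 0, "y": 0, "z": -3, "rx": 0, "ry": 0, "rz": 0, "jaw": 0}, {"x": 0, "y": 0, "z": -4, "rx": 0, "ry": 0, "rz": 0, "jaw": 0}, {"x": 0, "y": 0, "z": -4, "rx": 0, "ry": 0, "rz": 0, "jaw": 0}, {"x": 0, "y": 0, "z": -3, "rx": 0, "ry": 0, "rz": 0, "jaw": 0}])

```text
clock: 15.3
tool_pos: [0.4477, -0.2812, 0.1916]
eef_rot: [0.247, 0.969, -0.0, 0.0]
contact_force: [0.6, -0.3, -1.1]
opening: 0.375
finger_force: 20.0
```

>>> send_rows(motion=[{"x": 0, "y": 0, "z": 0, "rx": 0, "ry": 0, "rz": -0.1, "jaw": 0}, {"x": 0, "y": 0, "z": 0, "rx": 0, "ry": 0, "rz": -0.1, "jaw": 0}, {"x": 0, "y": 0, "z": 0, "rx": 0, "ry": 0, "rz": -0.1, "jaw": 0}, {"x": 0, "y": 0, "z": 0, "rx": 0, "ry": 0, "rz": -0.1, "jaw": 0}, {"x": 0, "y": 0, "z": 0, "rx": 0, "ry": 0, "rz": -0.1, "jaw": 0}])

```text
clock: 15.8
tool_pos: [0.4471, -0.281, 0.1892]
eef_rot: [-0.002, 1.0, 0.0, -0.001]
contact_force: [-0.7, -0.8, -0.4]
opening: 0.378
finger_force: 20.0
```

>>> send_rows(motion=[{"x": -0.46, "y": 2.36, "z": 0, "rx": 0, "ry": 0, "rz": 0, "jaw": 0}, {"x": -0.46, "y": 2.36, "z": 0, "rx": 0, "ry": 0, "rz": 0, "jaw": 0}, {"x": -0.46, "y": 2.36, "z": 0, "rx": 0, "ry": 0, "rz": 0, "jaw": 0}, {"x": -0.46, "y": 2.36, "z": 0, "rx": 0, "ry": 0, "rz": 0, "jaw": 0}, {"x": -0.46, "y": 2.36, "z": 0, "rx": 0, "ry": 0, "rz": 0, "jaw": 0}])

```text
clock: 16.3
tool_pos: [0.4703, -0.1623, 0.1893]
eef_rot: [0.0, 1.0, 0.0, -0.001]
contact_force: [-0.6, -0.7, -0.3]
opening: 0.371
finger_force: 20.0
```

>>> send_rows(motion=[{"x": -0.46, "y": 2.36, "z": 0, "rx": 0, "ry": 0, "rz": 0, "jaw": 0}, {"x": -0.46, "y": 2.36, "z": 0, "rx": 0, "ry": 0, "rz": 0, "jaw": 0}, {"x": -0.46, "y": 2.36, "z": 0, "rx": 0, "ry": 0, "rz": 0, "jaw": 0}, {"x": -0.46, "y": 2.36, "z": 0, "rx": 0, "ry": 0, "rz": 0, "jaw": 0}, {"x": -0.46, "y": 2.36, "z": 0, "rx": 0, "ry": 0, "rz": 0, "jaw": 0}])

```text
clock: 16.8
tool_pos: [0.4933, -0.0443, 0.1893]
eef_rot: [-0.0, 1.0, -0.0, -0.001]
contact_force: [-0.2, -0.7, -0.0]
opening: 0.376
finger_force: 20.0
```

>>> send_rows(motion=[{"x": -0.46, "y": 2.36, "z": 0, "rx": 0, "ry": 0, "rz": 0, "jaw": 0}, {"x": -0.46, "y": 2.36, "z": 0, "rx": 0, "ry": 0, "rz": 0, "jaw": 0}, {"x": -0.46, "y": 2.36, "z": 0, "rx": 0, "ry": 0, "rz": 0, "jaw": 0}, {"x": -0.46, "y": 2.36, "z": 0, "rx": 0, "ry": 0, "rz": 0, "jaw": 0}, {"x": -0.46, "y": 2.36, "z": 0, "rx": 0, "ry": 0, "rz": 0, "jaw": 0}])

```text
clock: 17.3
tool_pos: [0.5163, 0.0735, 0.1893]
eef_rot: [0.0, 1.0, -0.0, -0.001]
contact_force: [0.4, 0.5, -0.7]
opening: 0.375
finger_force: 20.0
```

>>> send_rows(motion=[{"x": 0, "y": 0, "z": 0, "rx": 0, "ry": 0, "rz": 0, "jaw": 0}, {"x": 0, "y": 0, "z": 0, "rx": 0, "ry": 0, "rz": 0, "jaw": 0}, {"x": 0, "y": 0, "z": 0, "rx": 0, "ry": 0, "rz": 0, "jaw": 0}, {"x": 0, "y": 0, "z": 0, "rx": 0, "ry": 0, "rz": 0, "jaw": 0}, {"x": 0, "y": 0, "z": 0, "rx": 0, "ry": 0, "rz": 0, "jaw": 0}])

```text
clock: 17.8
tool_pos: [0.5166, 0.0719, 0.1896]
eef_rot: [0.001, 1.0, -0.0, -0.0]
contact_force: [0.1, 0.1, -1.1]
opening: 0.377
finger_force: 20.0
```

>>> send_rows(motion=[{"x": 0, "y": 0.1, "z": 2, "rx": 0, "ry": 0, "rz": 0, "jaw": 0}, {"x": 0, "y": 0, "z": 3, "rx": 0, "ry": 0, "rz": 0, "jaw": 0}, {"x": 0, "y": 0, "z": 3, "rx": 0, "ry": 0, "rz": 0, "jaw": 0}, {"x": 0, "y": 0, "z": 3, "rx": 0, "ry": 0, "rz": 0, "jaw": 0}, {"x": 0, "y": 0, "z": 2, "rx": 0, "ry": 0, "rz": 0, "jaw": 0}])

```text
clock: 18.3
tool_pos: [0.5162, 0.0734, 0.058]
eef_rot: [0.0, 1.0, -0.0, -0.001]
contact_force: [-0.0, 0.1, -1.1]
opening: 0.378
finger_force: 20.0
```

>>> send_rows(motion=[{"x": 0, "y": 0, "z": 0.8, "rx": 0, "ry": 0, "rz": 0, "jaw": 0}, {"x": 0, "y": 0, "z": 0.4, "rx": 0, "ry": 0, "rz": 0, "jaw": 0}, {"x": 0, "y": 0, "z": 0.3, "rx": 0, "ry": 0, "rz": 0, "jaw": 0}, {"x": 0, "y": 0, "z": 0.2, "rx": 0, "ry": 0, "rz": 0, "jaw": 0}, {"x": 0, "y": 0, "z": 0.1, "rx": 0, "ry": 0, "rz": 0, "jaw": 0}])

```text
clock: 18.8
tool_pos: [0.5172, 0.074, 0.0423]
eef_rot: [0.0, 1.0, 0.0, 0.001]
contact_force: [-0.3, 0.1, -0.5]
opening: 0.376
finger_force: 20.0
```

>>> send_rows(motion=[{"x": 0, "y": 0, "z": 0, "rx": 0, "ry": 0, "rz": 0, "jaw": 0}, {"x": 0, "y": 0, "z": 0, "rx": 0, "ry": 0, "rz": 0, "jaw": 0}, {"x": 0, "y": 0, "z": 0, "rx": 0, "ry": 0, "rz": 0, "jaw": 0}, {"x": 0, "y": 0, "z": 0, "rx": 0, "ry": 0, "rz": 0, "jaw": 0}, {"x": 0, "y": 0, "z": 0, "rx": 0, "ry": 0, "rz": 0, "jaw": 0}])

```text
clock: 19.3
tool_pos: [0.5168, 0.074, 0.0418]
eef_rot: [-0.0, 1.0, 0.0, 0.0]
contact_force: [-0.2, 0.1, -0.6]
opening: 0.377
finger_force: 20.0
```

>>> send_rows(motion=[{"x": 0, "y": 0, "z": 0.2, "rx": 0, "ry": 0, "rz": 0, "jaw": 0}, {"x": 0, "y": 0, "z": 0.18, "rx": 0, "ry": 0, "rz": 0, "jaw": 0}, {"x": 0, "y": 0, "z": 0, "rx": 0, "ry": 0, "rz": 0, "jaw": 0}, {"x": 0, "y": 0, "z": 0, "rx": 0, "ry": 0, "rz": 0, "jaw": 3.6}, {"x": 0, "y": 0, "z": 0, "rx": 0, "ry": 0, "rz": 0, "jaw": 4.2}])

```text
clock: 19.8
tool_pos: [0.5168, 0.074, 0.0378]
eef_rot: [-0.0, 1.0, 0.0, 0.0]
contact_force: [-0.1, -0.3, 0.7]
opening: 0.468
finger_force: 0.0
```

>>> send_rows(motion=[{"x": 0, "y": 0, "z": 0, "rx": 0, "ry": 0, "rz": 0, "jaw": 4.7}, {"x": 0, "y": 0, "z": 0, "rx": 0, "ry": 0, "rz": 0, "jaw": 4.7}, {"x": 0, "y": 0, "z": -1, "rx": 0, "ry": 0, "rz": 0, "jaw": 4.7}, {"x": 0, "y": 0, "z": -2, "rx": 0, "ry": 0, "rz": 0, "jaw": 4.7}, {"x": 0, "y": 0, "z": -2, "rx": 0, "ry": 0, "rz": 0, "jaw": 4.7}])

```text
clock: 20.3
tool_pos: [0.5165, 0.0739, 0.0888]
eef_rot: [-0.0, 1.0, -0.0, -0.0]
contact_force: [-0.1, 0.1, -0.5]
opening: 0.536
finger_force: 0.0
```

>>> send_rows(motion=[{"x": 0, "y": 0, "z": -2.4, "rx": 0, "ry": 0, "rz": 0, "jaw": 5}, {"x": 0, "y": 0, "z": -2.4, "rx": 0, "ry": 0, "rz": 0, "jaw": 6}, {"x": 0, "y": 0, "z": -2.4, "rx": 0, "ry": 0, "rz": 0, "jaw": 6}, {"x": 0, "y": 0, "z": -2.4, "rx": 0, "ry": 0, "rz": 0, "jaw": 6}, {"x": 0, "y": 0, "z": -2.4, "rx": 0, "ry": 0, "rz": 0, "jaw": 6}])

```text
clock: 20.8
tool_pos: [0.5164, 0.0738, 0.2097]
eef_rot: [-0.0, 1.0, -0.0, 0.0]
contact_force: [0.1, -0.2, 0.4]
opening: 0.678
finger_force: 0.0
```

>>> send_rows(motion=[{"x": 0.75, "y": -2.42, "z": 0, "rx": 0, "ry": 0, "rz": 0, "jaw": 6}, {"x": 0.75, "y": -2.42, "z": 0, "rx": 0, "ry": 0, "rz": 0, "jaw": 6}, {"x": 0.75, "y": -2.42, "z": 0, "rx": 0, "ry": 0, "rz": 0, "jaw": 6}, {"x": 0.75, "y": -2.42, "z": 0, "rx": 0, "ry": 0, "rz": 0, "jaw": 6}, {"x": 0.75, "y": -2.42, "z": 0, "rx": 0, "ry": 0, "rz": 0, "jaw": 6}])

```text
clock: 21.3
tool_pos: [0.4787, -0.0481, 0.2086]
eef_rot: [-0.0, 1.0, -0.0, 0.0]
contact_force: [0.7, -0.5, 0.1]
opening: 0.679
finger_force: 0.0
```

>>> send_rows(motion=[{"x": 0.75, "y": -2.42, "z": 0, "rx": 0, "ry": 0, "rz": 0, "jaw": 6}, {"x": 0.75, "y": -2.42, "z": 0, "rx": 0, "ry": 0, "rz": 0, "jaw": 6}, {"x": 0.75, "y": -2.42, "z": 0, "rx": 0, "ry": 0, "rz": 0, "jaw": 6}, {"x": 0.75, "y": -2.42, "z": 0, "rx": 0, "ry": 0, "rz": 0, "jaw": 6}, {"x": 0.75, "y": -2.42, "z": 0, "rx": 0, "ry": 0, "rz": 0, "jaw": 6}])

```text
clock: 21.8
tool_pos: [0.4412, -0.1691, 0.2086]
eef_rot: [-0.0, 1.0, -0.0, 0.0]
contact_force: [0.7, -0.8, 0.1]
opening: 0.679
finger_force: 0.0
```

>>> send_rows(motion=[{"x": 0, "y": 0, "z": 0, "rx": 0, "ry": 0, "rz": 0, "jaw": 6}, {"x": 0, "y": 0, "z": 0, "rx": 0, "ry": 0, "rz": 0, "jaw": 6}, {"x": 0, "y": 0, "z": 0, "rx": 0, "ry": 0, "rz": 0, "jaw": 6}, {"x": 0, "y": 0, "z": 0, "rx": 0, "ry": 0, "rz": 0, "jaw": 6}, {"x": 0, "y": 0, "z": 0, "rx": 0, "ry": 0, "rz": 0, "jaw": 6}])

```text
clock: 22.3
tool_pos: [0.4422, -0.1671, 0.208]
eef_rot: [-0.001, 1.0, 0.0, 0.0]
contact_force: [-0.6, -1.4, -0.8]
opening: 0.678
finger_force: 0.0
```

```bash
python3 -c "
from h import *
t,s=look('p3')
r=blob(s,214,178,T['red'],r=14);print(r,ray(s,*r[0],.083) if r else 0)
r=blob(t,203,180,T['red'],r=14);print(r,ray(t,*r[0],.083) if r else 0)"
```

```text
[ 0.442  -0.1674  0.2079] 0.6796092887677824 22.4
(array([212.        , 174.84615385]), array([10, 10,  5,  3, 13], dtype=int32)) [0.51155635 0.06931056 0.083     ]
(array([198.53333333, 180.25      ]), array([ 6, 10,  8,  9, 60], dtype=int32)) [0.5155896  0.07132309 0.083     ]
```

View pics/p3.png

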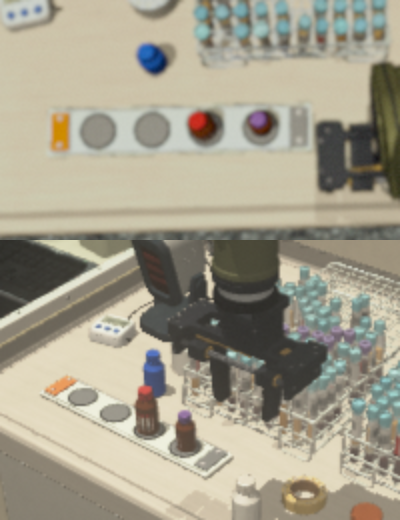

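Red stands on mark 3, with its cap at (201,121) in the top crop, within about 3 mm. Now white.

>>> send_rows(motion=[{"x": 0, "y": 0, "z": 3, "rx": 0, "ry": 0, "rz": 0, "jaw": 6}, {"x": 0, "y": 0, "z": 3, "rx": 0, "ry": 0, "rz": 0, "jaw": 6}, {"x": 0, "y": 0, "z": 2, "rx": 0, "ry": 0, "rz": 0, "jaw": 6}, {"x": 0, "y": 0, "z": 2, "rx": 0, "ry": 0, "rz": 0, "jaw": 6}, {"x": 0, "y": 0, "z": 2, "rx": 0, "ry": 0, "rz": 0, "jaw": 6}])

```text
clock: 22.9
tool_pos: [0.4421, -0.1677, 0.087]
eef_rot: [-0.0, 1.0, 0.0, 0.0]
contact_force: [0.5, 0.2, 1.0]
opening: 0.684
finger_force: 0.0
```

>>> send_rows(motion=[{"x": 0, "y": 0, "z": 1.5, "rx": 0, "ry": 0, "rz": 0, "jaw": 6}, {"x": 0, "y": 0, "z": 1.5, "rx": 0, "ry": 0, "rz": 0, "jaw": 6}, {"x": 0, "y": 0, "z": 1.4, "rx": 0, "ry": 0, "rz": 0, "jaw": 6}, {"x": 0, "y": 0, "z": 1, "rx": 0, "ry": 0, "rz": 0, "jaw": 6}, {"x": 0, "y": 0, "z": 0, "rx": 0, "ry": 0, "rz": 0, "jaw": 6}])

```text
clock: 23.4
tool_pos: [0.4415, -0.1676, 0.0329]
eef_rot: [-0.0, 1.0, 0.0, -0.001]
contact_force: [-0.3, -0.1, 0.1]
opening: 0.678
finger_force: 0.0
```

>>> send_rows(motion=[{"x": 0, "y": 0, "z": 0, "rx": 0, "ry": 0, "rz": 0, "jaw": 5.2}, {"x": 0, "y": 0, "z": 0, "rx": 0, "ry": 0, "rz": 0, "jaw": 4.7}, {"x": 0, "y": 0, "z": 0, "rx": 0, "ry": 0, "rz": 0, "jaw": 4.2}, {"x": 0, "y": 0, "z": 0, "rx": 0, "ry": 0, "rz": 0, "jaw": 3.7}, {"x": 0, "y": 0, "z": 0, "rx": 0, "ry": 0, "rz": 0, "jaw": 3}])

```text
clock: 23.9
tool_pos: [0.4421, -0.168, 0.0343]
eef_rot: [-0.0, 1.0, 0.0, 0.0]
contact_force: [-0.6, 0.3, 3.3]
opening: 0.422
finger_force: 20.0
```

>>> send_rows(motion=[{"x": 0, "y": 0, "z": 0, "rx": 0, "ry": 0, "rz": 0, "jaw": 2}, {"x": 0, "y": 0, "z": 0, "rx": 0, "ry": 0, "rz": 0, "jaw": 0}, {"x": 0, "y": 0, "z": 0, "rx": 0, "ry": 0, "rz": 0, "jaw": 0}, {"x": 0, "y": 0, "z": 0, "rx": 0, "ry": 0, "rz": 0, "jaw": 0}, {"x": 0, "y": 0, "z": 0, "rx": 0, "ry": 0, "rz": 0, "jaw": 0}], grip_force=22)

```text
clock: 24.4
tool_pos: [0.4421, -0.168, 0.0343]
eef_rot: [-0.0, 1.0, -0.0, 0.0]
contact_force: [-0.1, 0.4, 5.1]
opening: 0.419
finger_force: 22.0
```

>>> send_rows(motion=[{"x": 0, "y": 0, "z": -2, "rx": 0, "ry": 0, "rz": 0, "jaw": 0}, {"x": 0, "y": 0, "z": -3, "rx": 0, "ry": 0, "rz": 0, "jaw": 0}, {"x": 0, "y": 0, "z": -4, "rx": 0, "ry": 0, "rz": 0, "jaw": 0}, {"x": 0, "y": 0, "z": -4, "rx": 0, "ry": 0, "rz": 0, "jaw": 0}, {"x": 0, "y": 0, "z": -3, "rx": 0, "ry": 0, "rz": 0, "jaw": 0}])

```text
clock: 24.9
tool_pos: [0.4417, -0.1683, 0.196]
eef_rot: [0.0, 1.0, -0.0, 0.0]
contact_force: [-0.1, 0.5, 0.1]
opening: 0.419
finger_force: 22.0
```

>>> send_rows(motion=[{"x": -0.5, "y": 2.07, "z": 0, "rx": 0, "ry": 0, "rz": 0, "jaw": 0}, {"x": -0.5, "y": 2.07, "z": 0, "rx": 0, "ry": 0, "rz": 0, "jaw": 0}, {"x": -0.5, "y": 2.07, "z": 0, "rx": 0, "ry": 0, "rz": 0, "jaw": 0}, {"x": -0.5, "y": 2.07, "z": 0, "rx": 0, "ry": 0, "rz": 0, "jaw": 0}, {"x": -0.5, "y": 2.07, "z": 0, "rx": 0, "ry": 0, "rz": 0, "jaw": 0}])

```text
clock: 25.4
tool_pos: [0.4665, -0.0639, 0.1938]
eef_rot: [0.0, 1.0, -0.0, -0.0]
contact_force: [0.0, -0.6, -0.0]
opening: 0.42
finger_force: 22.0
```

>>> send_rows(motion=[{"x": -0.5, "y": 2.07, "z": 0, "rx": 0, "ry": 0, "rz": 0, "jaw": 0}, {"x": -0.5, "y": 2.07, "z": 0, "rx": 0, "ry": 0, "rz": 0, "jaw": 0}, {"x": -0.5, "y": 2.07, "z": 0, "rx": 0, "ry": 0, "rz": 0, "jaw": 0}, {"x": -0.5, "y": 2.07, "z": 0, "rx": 0, "ry": 0, "rz": 0, "jaw": 0}, {"x": -0.5, "y": 2.07, "z": 0, "rx": 0, "ry": 0, "rz": 0, "jaw": 0}])

```text
clock: 25.9
tool_pos: [0.4915, 0.0395, 0.1937]
eef_rot: [-0.0, 1.0, -0.0, -0.0]
contact_force: [0.0, -0.5, -1.2]
opening: 0.423
finger_force: 22.0
```

>>> send_rows(motion=[{"x": -0.5, "y": 2.07, "z": 0, "rx": 0, "ry": 0, "rz": 0, "jaw": 0}, {"x": -0.5, "y": 2.07, "z": 0, "rx": 0, "ry": 0, "rz": 0, "jaw": 0}, {"x": -0.5, "y": 2.07, "z": 0, "rx": 0, "ry": 0, "rz": 0, "jaw": 0}, {"x": -0.5, "y": 2.07, "z": 0, "rx": 0, "ry": 0, "rz": 0, "jaw": 0}, {"x": -0.5, "y": 2.07, "z": 0, "rx": 0, "ry": 0, "rz": 0, "jaw": 0}])

```text
clock: 26.4
tool_pos: [0.5165, 0.1429, 0.1936]
eef_rot: [-0.0, 1.0, -0.0, -0.0]
contact_force: [0.3, -0.1, 0.1]
opening: 0.418
finger_force: 22.0
```

>>> send_rows(motion=[{"x": 0, "y": 0, "z": 0, "rx": 0, "ry": 0, "rz": 0, "jaw": 0}, {"x": 0, "y": 0, "z": 0, "rx": 0, "ry": 0, "rz": 0, "jaw": 0}, {"x": 0, "y": 0, "z": 0, "rx": 0, "ry": 0, "rz": 0, "jaw": 0}, {"x": 0, "y": 0, "z": 0, "rx": 0, "ry": 0, "rz": 0, "jaw": 0}, {"x": 0, "y": 0, "z": 0, "rx": 0, "ry": 0, "rz": 0, "jaw": 0}])

```text
clock: 26.9
tool_pos: [0.5167, 0.1414, 0.1939]
eef_rot: [0.001, 1.0, -0.0, -0.0]
contact_force: [-0.0, 0.1, -1.1]
opening: 0.42
finger_force: 22.0
```

>>> send_rows(motion=[{"x": -0.1, "y": 0.1, "z": 2, "rx": 0, "ry": 0, "rz": 0, "jaw": 0}, {"x": 0, "y": 0, "z": 3, "rx": 0, "ry": 0, "rz": 0, "jaw": 0}, {"x": 0, "y": 0, "z": 3, "rx": 0, "ry": 0, "rz": 0, "jaw": 0}, {"x": 0, "y": 0, "z": 3, "rx": 0, "ry": 0, "rz": 0, "jaw": 0}, {"x": 0, "y": 0, "z": 2, "rx": 0, "ry": 0, "rz": 0, "jaw": 0}])

```text
clock: 27.4
tool_pos: [0.5171, 0.1428, 0.0622]
eef_rot: [0.0, 1.0, -0.0, -0.001]
contact_force: [0.0, -0.6, -0.4]
opening: 0.422
finger_force: 22.0
```

>>> send_rows(motion=[{"x": 0, "y": 0, "z": 0.8, "rx": 0, "ry": 0, "rz": 0, "jaw": 0}, {"x": 0, "y": 0, "z": 0.4, "rx": 0, "ry": 0, "rz": 0, "jaw": 0}, {"x": 0, "y": 0, "z": 0.3, "rx": 0, "ry": 0, "rz": 0, "jaw": 0}, {"x": 0, "y": 0, "z": 0.2, "rx": 0, "ry": 0, "rz": 0, "jaw": 0}, {"x": 0, "y": 0, "z": 0.1, "rx": 0, "ry": 0, "rz": 0, "jaw": 0}])

```text
clock: 27.9
tool_pos: [0.5182, 0.1436, 0.0465]
eef_rot: [-0.0, 1.0, 0.0, 0.001]
contact_force: [1.0, 0.2, -0.6]
opening: 0.418
finger_force: 22.0
```

>>> send_rows(motion=[{"x": 0, "y": 0, "z": 0, "rx": 0, "ry": 0, "rz": 0, "jaw": 0}, {"x": 0, "y": 0, "z": 0, "rx": 0, "ry": 0, "rz": 0, "jaw": 0}, {"x": 0, "y": 0, "z": 0, "rx": 0, "ry": 0, "rz": 0, "jaw": 0}, {"x": 0, "y": 0, "z": 0, "rx": 0, "ry": 0, "rz": 0, "jaw": 0}, {"x": 0, "y": 0, "z": 0, "rx": 0, "ry": 0, "rz": 0, "jaw": 0}])

```text
clock: 28.4
tool_pos: [0.5178, 0.1435, 0.046]
eef_rot: [-0.0, 1.0, 0.0, 0.0]
contact_force: [0.5, -0.6, -0.7]
opening: 0.417
finger_force: 22.0
```

>>> send_rows(motion=[{"x": 0, "y": 0, "z": 0.2, "rx": 0, "ry": 0, "rz": 0, "jaw": 0}, {"x": 0, "y": 0, "z": 0.17, "rx": 0, "ry": 0, "rz": 0, "jaw": 0}, {"x": 0, "y": 0, "z": 0, "rx": 0, "ry": 0, "rz": 0, "jaw": 0}, {"x": 0, "y": 0, "z": 0, "rx": 0, "ry": 0, "rz": 0, "jaw": 3.9}, {"x": 0, "y": 0, "z": 0, "rx": 0, "ry": 0, "rz": 0, "jaw": 4.5}])

```text
clock: 28.9
tool_pos: [0.5177, 0.1435, 0.0421]
eef_rot: [-0.0, 1.0, 0.0, -0.0]
contact_force: [-1.1, -0.4, -0.7]
opening: 0.502
finger_force: 0.0
```

>>> send_rows(motion=[{"x": 0, "y": 0, "z": 0, "rx": 0, "ry": 0, "rz": 0, "jaw": 5}, {"x": 0, "y": 0, "z": 0, "rx": 0, "ry": 0, "rz": 0, "jaw": 5}, {"x": 0, "y": 0, "z": -1, "rx": 0, "ry": 0, "rz": 0, "jaw": 5}, {"x": 0, "y": 0, "z": -2, "rx": 0, "ry": 0, "rz": 0, "jaw": 5}, {"x": 0, "y": 0, "z": -2, "rx": 0, "ry": 0, "rz": 0, "jaw": 5}])

```text
clock: 29.4
tool_pos: [0.5175, 0.1434, 0.0931]
eef_rot: [-0.0, 1.0, -0.0, -0.0]
contact_force: [1.3, 0.4, 0.8]
opening: 0.569
finger_force: 0.0
```

>>> send_rows(motion=[{"x": 0, "y": 0, "z": -2.4, "rx": 0, "ry": 0, "rz": 0, "jaw": 5}, {"x": 0, "y": 0, "z": -2.4, "rx": 0, "ry": 0, "rz": 0, "jaw": 5}, {"x": 0, "y": 0, "z": -2.4, "rx": 0, "ry": 0, "rz": 0, "jaw": 6.6}, {"x": 0, "y": 0, "z": -2.4, "rx": 0, "ry": 0, "rz": 0, "jaw": 6.6}, {"x": 0, "y": 0, "z": -2.4, "rx": 0, "ry": 0, "rz": 0, "jaw": 6.6}])

```text
clock: 29.9
tool_pos: [0.5175, 0.1433, 0.2139]
eef_rot: [-0.0, 1.0, 0.0, 0.0]
contact_force: [0.0, 0.0, 0.3]
opening: 0.749
finger_force: 0.0
```

>>> send_rows(motion=[{"x": 0.38, "y": -3.48, "z": 0, "rx": 0, "ry": 0, "rz": 0, "jaw": 6.6}, {"x": 0.38, "y": -3.48, "z": 0, "rx": 0, "ry": 0, "rz": 0, "jaw": 6.6}, {"x": 0.38, "y": -3.48, "z": 0, "rx": 0, "ry": 0, "rz": 0, "jaw": 6.6}, {"x": 0.38, "y": -3.48, "z": 0, "rx": 0, "ry": 0, "rz": 0, "jaw": 6.6}, {"x": 0.38, "y": -3.48, "z": 0, "rx": 0, "ry": 0, "rz": 0, "jaw": 6.6}])

```text
clock: 30.4
tool_pos: [0.4983, -0.032, 0.2129]
eef_rot: [-0.0, 1.0, -0.0, 0.0]
contact_force: [0.1, -0.6, 0.5]
opening: 0.752
finger_force: 0.0
```

>>> send_rows(motion=[{"x": 0.38, "y": -3.48, "z": 0, "rx": 0, "ry": 0, "rz": 0, "jaw": 6.6}, {"x": 0.38, "y": -3.48, "z": 0, "rx": 0, "ry": 0, "rz": 0, "jaw": 6.6}, {"x": 0.38, "y": -3.48, "z": 0, "rx": 0, "ry": 0, "rz": 0, "jaw": 6.6}, {"x": 0.38, "y": -3.48, "z": 0, "rx": 0, "ry": 0, "rz": 0, "jaw": 6.6}, {"x": 0.38, "y": -3.48, "z": 0, "rx": 0, "ry": 0, "rz": 0, "jaw": 6.6}])

```text
clock: 30.9
tool_pos: [0.4793, -0.206, 0.2129]
eef_rot: [-0.0, 1.0, -0.0, 0.0]
contact_force: [0.2, 0.9, 0.2]
opening: 0.75
finger_force: 0.0
```

>>> send_rows(motion=[{"x": 0.38, "y": -3.48, "z": 0, "rx": 0, "ry": 0, "rz": 0, "jaw": 6.6}, {"x": 0.38, "y": -3.48, "z": 0, "rx": 0, "ry": 0, "rz": 0, "jaw": 6.6}, {"x": 0.38, "y": -3.48, "z": 0, "rx": 0, "ry": 0, "rz": 0, "jaw": 6.6}, {"x": 0.38, "y": -3.48, "z": 0, "rx": 0, "ry": 0, "rz": 0, "jaw": 6.6}, {"x": 0.38, "y": -3.48, "z": 0, "rx": 0, "ry": 0, "rz": 0, "jaw": 6.6}])

```text
clock: 31.4
tool_pos: [0.4602, -0.3799, 0.2129]
eef_rot: [-0.0, 1.0, -0.0, 0.0]
contact_force: [0.2, 0.2, -1.1]
opening: 0.747
finger_force: 0.0
```

>>> send_rows(motion=[{"x": 0, "y": 0, "z": 0, "rx": 0, "ry": 0, "rz": 0, "jaw": 6.6}, {"x": 0, "y": 0, "z": 0, "rx": 0, "ry": 0, "rz": 0, "jaw": 6.6}, {"x": 0, "y": 0, "z": 0, "rx": 0, "ry": 0, "rz": 0, "jaw": 6.6}, {"x": 0, "y": 0, "z": 0, "rx": 0, "ry": 0, "rz": 0, "jaw": 6.6}, {"x": 0, "y": 0, "z": 0, "rx": 0, "ry": 0, "rz": 0, "jaw": 6.6}])

```text
clock: 31.9
tool_pos: [0.4613, -0.3773, 0.2124]
eef_rot: [-0.001, 1.0, 0.0, 0.0]
contact_force: [0.2, 0.4, -0.3]
opening: 0.748
finger_force: 0.0
```

```bash
python3 -c "
from h import *
t,s=look('p4')"
```

```text
[ 0.4611 -0.3778  0.2123] 0.7497558785089609 32.0
```

View pics/p4.png

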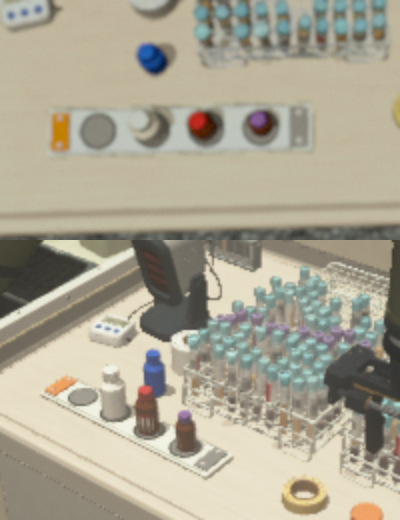

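White stands on mark 2, at (148,122) in the top crop. Three are placed. Green: stop the grasp point at 49 mm, so the gripper body clears the cap.

>>> send_rows(motion=[{"x": 0, "y": 0, "z": 3, "rx": 0, "ry": 0, "rz": 0, "jaw": 6.6}, {"x": 0, "y": 0, "z": 3, "rx": 0, "ry": 0, "rz": 0, "jaw": 6.6}, {"x": 0, "y": 0, "z": 2, "rx": 0, "ry": 0, "rz": 0, "jaw": 6.6}, {"x": 0, "y": 0, "z": 2, "rx": 0, "ry": 0, "rz": 0, "jaw": 6.6}, {"x": 0, "y": 0, "z": 2, "rx": 0, "ry": 0, "rz": 0, "jaw": 6.6}])

```text
clock: 32.5
tool_pos: [0.4611, -0.3782, 0.0914]
eef_rot: [-0.0, 1.0, 0.0, 0.0]
contact_force: [-0.4, -0.0, 0.4]
opening: 0.746
finger_force: 0.0
```

>>> send_rows(motion=[{"x": 0, "y": 0, "z": 1.5, "rx": 0, "ry": 0, "rz": 0, "jaw": 6.6}, {"x": 0, "y": 0, "z": 1.5, "rx": 0, "ry": 0, "rz": 0, "jaw": 6.6}, {"x": 0, "y": 0, "z": 1.2, "rx": 0, "ry": 0, "rz": 0, "jaw": 6.6}, {"x": 0, "y": 0, "z": 0.5, "rx": 0, "ry": 0, "rz": 0, "jaw": 6.6}, {"x": 0, "y": 0, "z": 0.3, "rx": 0, "ry": 0, "rz": 0, "jaw": 6.6}])

```text
clock: 33.0
tool_pos: [0.4609, -0.3785, 0.0418]
eef_rot: [-0.0, 1.0, 0.0, -0.0]
contact_force: [0.3, 0.1, 0.6]
opening: 0.753
finger_force: 0.0
```

>>> send_rows(motion=[{"x": 0, "y": 0, "z": 0, "rx": 0, "ry": 0, "rz": 0, "jaw": 5.6}, {"x": 0, "y": 0, "z": 0, "rx": 0, "ry": 0, "rz": 0, "jaw": 5.0}, {"x": 0, "y": 0, "z": 0, "rx": 0, "ry": 0, "rz": 0, "jaw": 4.6}, {"x": 0, "y": 0, "z": 0, "rx": 0, "ry": 0, "rz": 0, "jaw": 4.2}, {"x": 0, "y": 0, "z": 0, "rx": 0, "ry": 0, "rz": 0, "jaw": 3}])

```text
clock: 33.5
tool_pos: [0.4611, -0.3786, 0.0426]
eef_rot: [-0.0, 1.0, -0.0, 0.0]
contact_force: [-1.3, -0.2, 2.2]
opening: 0.467
finger_force: 22.0
```

>>> send_rows(motion=[{"x": 0, "y": 0, "z": 0, "rx": 0, "ry": 0, "rz": 0, "jaw": 2}, {"x": 0, "y": 0, "z": 0, "rx": 0, "ry": 0, "rz": 0, "jaw": 0}, {"x": 0, "y": 0, "z": 0, "rx": 0, "ry": 0, "rz": 0, "jaw": 0}, {"x": 0, "y": 0, "z": 0, "rx": 0, "ry": 0, "rz": 0, "jaw": 0}, {"x": 0, "y": 0, "z": 0, "rx": 0, "ry": 0, "rz": 0, "jaw": 0}], grip_force=25)

```text
clock: 34.0
tool_pos: [0.4611, -0.3785, 0.0426]
eef_rot: [-0.0, 1.0, -0.0, 0.0]
contact_force: [-1.0, 0.6, 6.2]
opening: 0.469
finger_force: 25.0
```

>>> send_rows(motion=[{"x": 0, "y": 0, "z": -2, "rx": 0, "ry": 0, "rz": 0, "jaw": 0}, {"x": 0, "y": 0, "z": -3, "rx": 0, "ry": 0, "rz": 0, "jaw": 0}, {"x": 0, "y": 0, "z": -4, "rx": 0, "ry": 0, "rz": 0, "jaw": 0}, {"x": 0, "y": 0, "z": -4, "rx": 0, "ry": 0, "rz": 0, "jaw": 0}, {"x": 0, "y": 0, "z": -3, "rx": 0, "ry": 0, "rz": 0, "jaw": 0}])

```text
clock: 34.5
tool_pos: [0.461, -0.3789, 0.2042]
eef_rot: [0.0, 1.0, -0.0, 0.001]
contact_force: [0.2, 0.1, 0.3]
opening: 0.465
finger_force: 25.0
```

>>> send_rows(motion=[{"x": -0.28, "y": 2.96, "z": 0, "rx": 0, "ry": 0, "rz": 0, "jaw": 0}, {"x": -0.28, "y": 2.96, "z": 0, "rx": 0, "ry": 0, "rz": 0, "jaw": 0}, {"x": -0.28, "y": 2.96, "z": 0, "rx": 0, "ry": 0, "rz": 0, "jaw": 0}, {"x": -0.28, "y": 2.96, "z": 0, "rx": 0, "ry": 0, "rz": 0, "jaw": 0}, {"x": -0.28, "y": 2.96, "z": 0, "rx": 0, "ry": 0, "rz": 0, "jaw": 0}])

```text
clock: 35.0
tool_pos: [0.4745, -0.2296, 0.2019]
eef_rot: [0.0, 1.0, 0.0, -0.0]
contact_force: [0.0, -0.3, -0.9]
opening: 0.468
finger_force: 25.0
```

>>> send_rows(motion=[{"x": -0.28, "y": 2.96, "z": 0, "rx": 0, "ry": 0, "rz": 0, "jaw": 0}, {"x": -0.28, "y": 2.96, "z": 0, "rx": 0, "ry": 0, "rz": 0, "jaw": 0}, {"x": -0.28, "y": 2.96, "z": 0, "rx": 0, "ry": 0, "rz": 0, "jaw": 0}, {"x": -0.28, "y": 2.96, "z": 0, "rx": 0, "ry": 0, "rz": 0, "jaw": 0}, {"x": -0.28, "y": 2.96, "z": 0, "rx": 0, "ry": 0, "rz": 0, "jaw": 0}])

```text
clock: 35.5
tool_pos: [0.4886, -0.0816, 0.2019]
eef_rot: [0.0, 1.0, -0.0, -0.0]
contact_force: [0.2, 0.4, -0.1]
opening: 0.463
finger_force: 25.0
```

>>> send_rows(motion=[{"x": -0.28, "y": 2.96, "z": 0, "rx": 0, "ry": 0, "rz": 0, "jaw": 0}, {"x": -0.28, "y": 2.96, "z": 0, "rx": 0, "ry": 0, "rz": 0, "jaw": 0}, {"x": -0.28, "y": 2.96, "z": 0, "rx": 0, "ry": 0, "rz": 0, "jaw": 0}, {"x": -0.28, "y": 2.96, "z": 0, "rx": 0, "ry": 0, "rz": 0, "jaw": 0}, {"x": -0.28, "y": 2.96, "z": 0, "rx": 0, "ry": 0, "rz": 0, "jaw": 0}])

```text
clock: 36.0
tool_pos: [0.5026, 0.0664, 0.2019]
eef_rot: [-0.0, 1.0, -0.0, -0.0]
contact_force: [0.1, -0.3, -0.1]
opening: 0.471
finger_force: 25.0
```

>>> send_rows(motion=[{"x": -0.28, "y": 2.96, "z": 0, "rx": 0, "ry": 0, "rz": 0, "jaw": 0}, {"x": -0.28, "y": 2.96, "z": 0, "rx": 0, "ry": 0, "rz": 0, "jaw": 0}, {"x": -0.28, "y": 2.96, "z": 0, "rx": 0, "ry": 0, "rz": 0, "jaw": 0}, {"x": -0.28, "y": 2.96, "z": 0, "rx": 0, "ry": 0, "rz": 0, "jaw": 0}, {"x": -0.28, "y": 2.96, "z": 0, "rx": 0, "ry": 0, "rz": 0, "jaw": 0}])

```text
clock: 36.5
tool_pos: [0.5166, 0.2144, 0.2018]
eef_rot: [-0.0, 1.0, -0.0, -0.0]
contact_force: [0.5, 0.7, -0.6]
opening: 0.467
finger_force: 25.0
```

>>> send_rows(motion=[{"x": 0, "y": 0, "z": 0, "rx": 0, "ry": 0, "rz": 0, "jaw": 0}, {"x": 0, "y": 0, "z": 0, "rx": 0, "ry": 0, "rz": 0, "jaw": 0}, {"x": 0, "y": 0, "z": 0, "rx": 0, "ry": 0, "rz": 0, "jaw": 0}, {"x": 0, "y": 0, "z": 0, "rx": 0, "ry": 0, "rz": 0, "jaw": 0}, {"x": 0, "y": 0, "z": 0, "rx": 0, "ry": 0, "rz": 0, "jaw": 0}])

```text
clock: 37.0
tool_pos: [0.5169, 0.2122, 0.2022]
eef_rot: [0.001, 1.0, -0.0, -0.0]
contact_force: [-0.4, -1.2, -0.4]
opening: 0.468
finger_force: 25.0
```

>>> send_rows(motion=[{"x": -0.1, "y": 0, "z": 2, "rx": 0, "ry": 0, "rz": 0, "jaw": 0}, {"x": 0, "y": 0, "z": 3, "rx": 0, "ry": 0, "rz": 0, "jaw": 0}, {"x": 0, "y": 0, "z": 3, "rx": 0, "ry": 0, "rz": 0, "jaw": 0}, {"x": 0, "y": 0, "z": 3, "rx": 0, "ry": 0, "rz": 0, "jaw": 0}, {"x": 0, "y": 0, "z": 2, "rx": 0, "ry": 0, "rz": 0, "jaw": 0}])

```text
clock: 37.5
tool_pos: [0.5172, 0.2125, 0.0704]
eef_rot: [0.0, 1.0, -0.0, -0.001]
contact_force: [0.7, -0.1, -0.7]
opening: 0.471
finger_force: 25.0
```

>>> send_rows(motion=[{"x": 0, "y": 0, "z": 0.8, "rx": 0, "ry": 0, "rz": 0, "jaw": 0}, {"x": 0, "y": 0, "z": 0.4, "rx": 0, "ry": 0, "rz": 0, "jaw": 0}, {"x": 0, "y": 0, "z": 0.3, "rx": 0, "ry": 0, "rz": 0, "jaw": 0}, {"x": 0, "y": 0, "z": 0.2, "rx": 0, "ry": 0, "rz": 0, "jaw": 0}, {"x": 0, "y": 0, "z": 0.1, "rx": 0, "ry": 0, "rz": 0, "jaw": 0}])

```text
clock: 38.0
tool_pos: [0.5182, 0.2137, 0.0549]
eef_rot: [-0.0, 1.0, 0.0, 0.001]
contact_force: [-0.5, -0.4, -0.1]
opening: 0.466
finger_force: 25.0
```

>>> send_rows(motion=[{"x": 0, "y": 0, "z": 0, "rx": 0, "ry": 0, "rz": 0, "jaw": 0}, {"x": 0, "y": 0, "z": 0, "rx": 0, "ry": 0, "rz": 0, "jaw": 0}, {"x": 0, "y": 0, "z": 0, "rx": 0, "ry": 0, "rz": 0, "jaw": 0}, {"x": 0, "y": 0, "z": 0, "rx": 0, "ry": 0, "rz": 0, "jaw": 0}, {"x": 0, "y": 0, "z": 0, "rx": 0, "ry": 0, "rz": 0, "jaw": 0}])

```text
clock: 38.5
tool_pos: [0.5178, 0.2135, 0.0543]
eef_rot: [-0.0, 1.0, 0.0, 0.0]
contact_force: [-0.9, -0.1, -0.4]
opening: 0.465
finger_force: 25.0
```

After release, lift and move aside to +y.

>>> send_rows(motion=[{"x": 0, "y": 0, "z": 0.2, "rx": 0, "ry": 0, "rz": 0, "jaw": 0}, {"x": 0, "y": 0, "z": 0.17, "rx": 0, "ry": 0, "rz": 0, "jaw": 0}, {"x": 0, "y": 0, "z": 0, "rx": 0, "ry": 0, "rz": 0, "jaw": 0}, {"x": 0, "y": 0, "z": 0, "rx": 0, "ry": 0, "rz": 0, "jaw": 4.3}, {"x": 0, "y": 0, "z": 0, "rx": 0, "ry": 0, "rz": 0, "jaw": 4.9}])

```text
clock: 39.0
tool_pos: [0.5177, 0.2135, 0.0504]
eef_rot: [-0.0, 1.0, 0.0, -0.0]
contact_force: [-0.5, -0.3, -1.4]
opening: 0.545
finger_force: 0.0
```

>>> send_rows(motion=[{"x": 0, "y": 0, "z": 0, "rx": 0, "ry": 0, "rz": 0, "jaw": 5.3}, {"x": 0, "y": 0, "z": 0, "rx": 0, "ry": 0, "rz": 0, "jaw": 5.3}, {"x": 0, "y": 0, "z": -1, "rx": 0, "ry": 0, "rz": 0, "jaw": 5.3}, {"x": 0, "y": 0, "z": -2, "rx": 0, "ry": 0, "rz": 0, "jaw": 5.3}, {"x": 0, "y": 0, "z": -2, "rx": 0, "ry": 0, "rz": 0, "jaw": 5.3}])

```text
clock: 39.5
tool_pos: [0.5175, 0.2134, 0.1014]
eef_rot: [-0.0, 1.0, -0.0, -0.0]
contact_force: [-0.1, -0.2, 0.6]
opening: 0.605
finger_force: 0.0
```

>>> send_rows(motion=[{"x": 0, "y": 0, "z": -2.8, "rx": 0, "ry": 0, "rz": 0, "jaw": 5.3}, {"x": 0, "y": 0, "z": -2.8, "rx": 0, "ry": 0, "rz": 0, "jaw": 5.3}, {"x": 0, "y": 0, "z": -2.8, "rx": 0, "ry": 0, "rz": 0, "jaw": 5.3}, {"x": 0, "y": 0, "z": -2.8, "rx": 0, "ry": 0, "rz": 0, "jaw": 5.3}, {"x": 0, "y": 0, "z": -2.8, "rx": 0, "ry": 0, "rz": 0, "jaw": 5.3}])

```text
clock: 40.0
tool_pos: [0.5174, 0.2133, 0.2425]
eef_rot: [-0.0, 1.0, 0.0, 0.0]
contact_force: [1.1, 0.6, -0.6]
opening: 0.598
finger_force: 0.0
```

>>> send_rows(motion=[{"x": 1.4, "y": 3, "z": 0, "rx": 0, "ry": 0, "rz": 0, "jaw": 5.3}, {"x": 1.4, "y": 3, "z": 0, "rx": 0, "ry": 0, "rz": 0, "jaw": 5.3}, {"x": 1.4, "y": 3, "z": 0, "rx": 0, "ry": 0, "rz": 0, "jaw": 5.3}, {"x": 1.4, "y": 3, "z": 0, "rx": 0, "ry": 0, "rz": 0, "jaw": 5.3}, {"x": 1.4, "y": 3, "z": 0, "rx": 0, "ry": 0, "rz": 0, "jaw": 5.3}])

```text
clock: 40.5
tool_pos: [0.4469, 0.3644, 0.2413]
eef_rot: [-0.0, 1.0, 0.0, 0.0]
contact_force: [0.1, -0.2, 1.1]
opening: 0.6
finger_force: 0.0
```

>>> send_rows(motion=[{"x": 1.4, "y": 2, "z": 0, "rx": 0, "ry": 0, "rz": 0, "jaw": 5.3}, {"x": 1.4, "y": 2, "z": 0, "rx": 0, "ry": 0, "rz": 0, "jaw": 5.3}, {"x": 0, "y": 0, "z": 0, "rx": 0, "ry": 0, "rz": 0, "jaw": 5.3}, {"x": 0, "y": 0, "z": 0, "rx": 0, "ry": 0, "rz": 0, "jaw": 5.3}, {"x": 0, "y": 0, "z": 0, "rx": 0, "ry": 0, "rz": 0, "jaw": 5.3}])

```text
clock: 41.0
tool_pos: [0.4208, 0.4018, 0.2407]
eef_rot: [0.001, 1.0, -0.001, 0.0]
contact_force: [1.0, 0.9, -0.7]
opening: 0.602
finger_force: 0.0
```

```bash
python3 -c "
from h import *
t,s=look('p5')
for k,u,v,z in(('green',145,180,.098),('red',199,180,.083),('purple',229,180,.07),('orange',351,175,.041)):
    r=blob(t,u,v,T[k],r=14);print(k,ray(t,*r[0],z).round(4) if r else 0)"
```

```text
[0.4208 0.4019 0.2406] 0.599297273706251 41.1
green [0.5177 0.2103 0.098 ]
red [0.5159 0.0723 0.083 ]
purple [ 0.5174 -0.0014  0.07  ]
orange [ 0.5227 -0.3031  0.041 ]
```

View pics/p5.png

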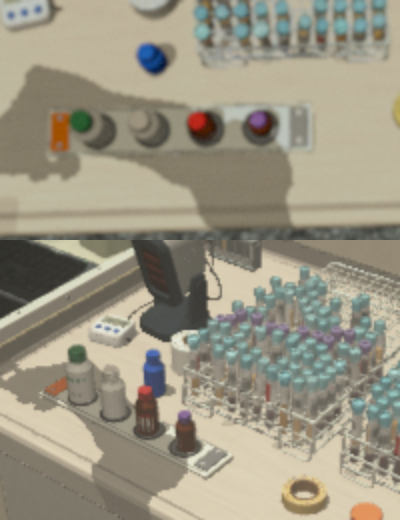

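All four bottles stand upright and centred within about 3 mm, with green next to the orange tile. The cup is unmoved. Handing in.

```bash
python3 -c "
from plant import *
print(finish_job())"
```

```text
the job is handed in; nothing more can be done
None
```

The job is handed in: green, white, red and purple stand upright and released on marks 1 to 4, counted from the orange tile. The last top picture puts green, red and purple within about 3 mm of their marks. White I placed the same way and checked only by eye. The cup has not moved, and the clock read about 41 s of the 112 s; no verdict came back.

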